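# Load the cassette reader and set its count dial

### The arm

A 6-joint arm with a two-finger parallel gripper is mounted at the origin on a cart in front of the work surface, level with it; the furniture and walls round the work are solid. World frame = base frame: x ahead of the robot, y to its left, z up, the work surface at z = 0. Lengths are in m, angles in degrees, forces in N, time in s.
With the tool pointing down it reaches from about 0.25 to 0.725 m from the base axis. Payload 9.7 kg.
Tool frame: the origin (TCP) lies on the centre line of the jaws, within the pads' length; the fingertips stand 19 mm ahead of it and the grasp point (between the pads) is the TCP (bot.tcp_to_tips is the z of the fingertips in the tool frame, in m); z points along the fingers, y is the line along which they close (so a half turn about z gives the same grasp; the last joint's range is limited). The gripper opens to 85 mm and grips with 20 to 120 N. Pads are 22 mm wide; open, the fingers measure 114 mm over their backs; the gripper's body (76 mm by 85 mm) begins 54 mm behind the grasp point. The pads swing forward as they close: fully open they stand 13 mm farther back than shut.
Start: joints at [68.812, 4.979, 10.078, 95.1, 0, 90], TCP at [0.199, 0.513, 0.25] pointing down, gripper open.
Joint ranges: [-179.16, 179.16], [-48.56, 103.87], [-65.8, 70.77], [-126.05, 130.52], [-82.76, 87.17], [-180, 180]. Speed limits (degrees/s): [127.2, 127.2, 147.25, 180, 180, 180].

### API

Orientations are given as [roll, pitch, yaw] about the fixed x, y, z axes, in that order (R = Rz(yaw) Ry(pitch) Rx(roll)).
In Python, from workcell import bot gives the robot as it stands. The module is installed in compiled form; this text tells all that it offers.
- The arm moves only by the tool play_rows, never from a script. Its argument "increments" is a list of rows, each an object with "slide": the shift along the tool's x, y, z in mm, a list of three; "angular": the turn, a rotation vector about the tool's x, y, z in degrees, a list of three; "claw": the opening, from -1 (shut) to 1 (fully open). In form: [{"slide": [x, y, z], "angular": [rx, ry, rz], "claw": claw}, ...]. A call has 1 to 8 rows; each row shifts and turns the commanded pose from where the row before left it, along the tool's axes as they then stand; what a row does not reach is not made up. A row lasts 1/10 s, in which the tool goes at most 50 mm and 8.59 degrees, less where a joint would pass 70% of its speed; a pose out of reach is approached as far as the arm can. A call is refused whole if a number of a shift passes 50 or a number of a turn 8.59, either way. A call with a gripper value outside its range is refused whole. The fingers move at their own pace and stop on an object; "squeeze" is the grip in N (left out, the last holds). Time passes only in rows, so rows that do not move let the fingers close. It gives the time, the measured TCP pose, the force, the opening and the grip force at its end, in the units of the state.
- bot.get_obs(): the state, without advancing time (a new reading comes with each control period).
- bot.camera(name): name is "scene" or "top"; returns the picture (384x512x3 uint8, red, green, blue); there is no depth.
- bot.camera_info(name): a dict with "fovy" (degrees; the focal length in pixels is half the picture's height over the tangent of half this angle, whatever the lens; pixels are square), "cx", "cy" (the principal point, pixels), "R" (3x3) and "t" (3): a world point X has camera coordinates R X + t. Camera axes: x right, y down, z forward; pixel columns grow to the right and rows downward; lengths in m; the calibration is good to about 2 mm. A picture is of the moment at which its call begins. camera_info takes no time and is no camera call.
- bot.job_done(): hands the job in; it is judged then, once.
The state is a dict: "time": time; "q": joint angles; "qd": joint speeds; "joint_efforts": joint torques, N m; "ee_pos": TCP position; "tcp_rot": TCP orientation; "wrist_force": force on the tool from outside, world axes, zero at the start; "torque": the same for the moment, N m; "opening": finger opening in m; "grasp_force": force on a finger pad.
Only numpy, scipy, OpenCV 4.12 (cv2) and the standard library are available. Lean on these libraries where they do the work, as an engineer would, in place of code of your own. Each camera call takes 0.05 s, during which the arm holds its last target. There are 200 camera calls.

### The job

Load every sample cassette on the bench into a nest of the white reader: tip its tongue under the rear lip, then level it so that it lies flat on the nest floor, one cassette to a nest. Slide the filter blade into the low gap in the middle of the reader's front until its collar meets the front. When all that is in, turn the click dial to the number of cassettes loaded, one click per cassette counted clockwise from the red mark, and leave the glassware around standing where it is.

Things in the scene. Friction and masses are not known exactly. Their poses are not given: they have to be found in the camera images.
- reader: White reader fixed to the bench, 140 (x) x 288 (y) x 53.5 mm. Origin at bench level under the middle of the row of nests; +x away from the robot to the aluminium rear lip, y along the four nests, 72 mm apart; front face x = -71 mm, front wall 14 mm thick. A level cassette cannot enter a nest: with the tongue about 0.16 rad (at most 0.2) nose-down it passes under the lip, then its near end is lowered.
- nest_0 (a point): Leftmost (+y) nest: centre of its cavity's floor, 30 mm above the bench, axes as the reader's. Cavity 114 (x) x 51 mm (y), front and side walls 10 mm high. The rear lip overhangs x = 43 to 57 mm, its underside 17.5 mm and top 23.5 mm above the floor. A seated cassette's origin is at this point, within the play, its tongue (+x) under the lip.
- nest_1 (a point): Second from left nest: centre of its cavity's floor, 30 mm above the bench, axes as the reader's. Cavity 114 (x) x 51 mm (y), front and side walls 10 mm high. The rear lip overhangs x = 43 to 57 mm, its underside 17.5 mm and top 23.5 mm above the floor. A seated cassette's origin is at this point, within the play, its tongue (+x) under the lip.
- nest_2 (a point): Third from left nest: centre of its cavity's floor, 30 mm above the bench, axes as the reader's. Cavity 114 (x) x 51 mm (y), front and side walls 10 mm high. The rear lip overhangs x = 43 to 57 mm, its underside 17.5 mm and top 23.5 mm above the floor. A seated cassette's origin is at this point, within the play, its tongue (+x) under the lip.
- nest_3 (a point): Rightmost (-y) nest: centre of its cavity's floor, 30 mm above the bench, axes as the reader's. Cavity 114 (x) x 51 mm (y), front and side walls 10 mm high. The rear lip overhangs x = 43 to 57 mm, its underside 17.5 mm and top 23.5 mm above the floor. A seated cassette's origin is at this point, within the play, its tongue (+x) under the lip.
- slot (a point): Mouth of the filter gap: middle of the reader's front face at bench level, axes as the reader's; the blade goes in along +x. The gap is 48 mm wide (y), from the bench up to 12 mm, and runs right through under the reader; a yellow line marks it.
- cassette_a: Cassette, blue rib, absent in some runs. Origin: centre of underside; +x to its tongue, z up. Base plate 110 (x) x 46 (y) x 10 mm; white block on it, 38 mm wide, x = -48 to 30 mm, up to z = 22 mm; bare tongue x = 30 to 55 mm. Grip rib 12 mm thick (y), x = -33 to 27 mm, z = 22 to 50 mm. 0.10 to 0.15 kg. Fits any nest.
- cassette_b: Cassette, orange rib, absent in some runs. Origin: centre of underside; +x to its tongue, z up. Base plate 110 (x) x 46 (y) x 10 mm; white block on it, 38 mm wide, x = -48 to 30 mm, up to z = 22 mm; bare tongue x = 30 to 55 mm. Grip rib 12 mm thick (y), x = -33 to 27 mm, z = 22 to 50 mm. 0.10 to 0.15 kg. Fits any nest.
- cassette_c: Cassette, green rib, absent in some runs. Origin: centre of underside; +x to its tongue, z up. Base plate 110 (x) x 46 (y) x 10 mm; white block on it, 38 mm wide, x = -48 to 30 mm, up to z = 22 mm; bare tongue x = 30 to 55 mm. Grip rib 12 mm thick (y), x = -33 to 27 mm, z = 22 to 50 mm. 0.10 to 0.15 kg. Fits any nest.
- cassette_d: Cassette, red rib, absent in some runs. Origin: centre of underside; +x to its tongue, z up. Base plate 110 (x) x 46 (y) x 10 mm; white block on it, 38 mm wide, x = -48 to 30 mm, up to z = 22 mm; bare tongue x = 30 to 55 mm. Grip rib 12 mm thick (y), x = -33 to 27 mm, z = 22 to 50 mm. 0.10 to 0.15 kg. Fits any nest.
- filter_blade: Filter blade on the bench. Origin: lower edge of the collar's front face, middle; +x along the blade, z up. Dark blade x = 0 to 72 mm, 40 mm wide, 6 mm thick, at the bottom; metal collar x = -6 to 0, 60 wide, 24 high, which stops on the reader's front; yellow handle x = -34 to -6 mm, 12 mm thick (y), 44 mm high. 100 g. Home: origin at the slot point, x as the reader's.
- dial_box: Grey box of the count dial, fixed to the bench, 90 x 90 x 34 mm high; origin at the centre of its underside. The white scale on its top has seven marks 30 degrees apart: the red one (zero) in its +y direction, then black ones clockwise to -y; the middle one (three) points to +x.
- dial (a joint): Angle of the knob, rad: 0 with the pointer on the red mark, growing clockwise seen from above to 3.14; one click every 0.5236, held by a sprung ball; about 0.06 Nm turns it over a click, and let go between clicks it snaps to the nearer one. It starts on click 0, 1 or 2.
- dial_grip (a point): Point on the knob's vertical axis 59 mm above the bench. The knob is a black disc (radius 26 mm, 36 to 44 mm above the bench) with a grip bar 14 mm thick, 48 mm long, on it up to 76 mm above the bench. This frame turns with the knob: the bar and its white pointer lie along its +y axis (the pointer at +y), z up.
- beaker_8: Empty glass beaker, 82 x 78 x 84 mm, a bystander; origin at the centre of its underside.
- shelf_flask_1: Conical flask, 69 x 69 x 118 mm, a bystander; origin at the centre of its underside.
- beaker_4: Small empty beaker, 61 x 58 x 70 mm, a bystander; origin at the centre of its underside.
- vial_0: Capped vial, 27 x 27 x 60 mm, a bystander; origin at the centre of its underside.

How it is judged (in metres and radians):
On the way, in this order (a step that is already met when the one before it is completed fails the run):
1. every cassette present lies flat in a nest under its lip and the filter blade is home against the reader's front (angle between each of cassette_a, cassette_b, cassette_c, cassette_d's own z axis and vertical below 0.035 rad and angle between the x axis of each of cassette_a, cassette_b, cassette_c, cassette_d, filter_blade and the x axis of reader, either way round below 0.12 rad and ((horizontal distance between cassette_a and nest_0 below 0.005 m and z of cassette_a in the frame of nest_0 between -0.003 and 0.003 m) or (horizontal distance between cassette_a and nest_1 below 0.005 m and z of cassette_a in the frame of nest_1 between -0.003 and 0.003 m) or (horizontal distance between cassette_a and nest_2 below 0.005 m and z of cassette_a in the frame of nest_2 between -0.003 and 0.003 m) or (horizontal distance between cassette_a and nest_3 below 0.005 m and z of cassette_a in the frame of nest_3 between -0.003 and 0.003 m)) and ((horizontal distance between cassette_b and nest_0 below 0.005 m and z of cassette_b in the frame of nest_0 between -0.003 and 0.003 m) or (horizontal distance between cassette_b and nest_1 below 0.005 m and z of cassette_b in the frame of nest_1 between -0.003 and 0.003 m) or (horizontal distance between cassette_b and nest_2 below 0.005 m and z of cassette_b in the frame of nest_2 between -0.003 and 0.003 m) or (horizontal distance between cassette_b and nest_3 below 0.005 m and z of cassette_b in the frame of nest_3 between -0.003 and 0.003 m)) and ((horizontal distance between cassette_c and nest_0 below 0.005 m and z of cassette_c in the frame of nest_0 between -0.003 and 0.003 m) or (horizontal distance between cassette_c and nest_1 below 0.005 m and z of cassette_c in the frame of nest_1 between -0.003 and 0.003 m) or (horizontal distance between cassette_c and nest_2 below 0.005 m and z of cassette_c in the frame of nest_2 between -0.003 and 0.003 m) or (horizontal distance between cassette_c and nest_3 below 0.005 m and z of cassette_c in the frame of nest_3 between -0.003 and 0.003 m)) and ((horizontal distance between cassette_d and nest_0 below 0.005 m and z of cassette_d in the frame of nest_0 between -0.003 and 0.003 m) or (horizontal distance between cassette_d and nest_1 below 0.005 m and z of cassette_d in the frame of nest_1 between -0.003 and 0.003 m) or (horizontal distance between cassette_d and nest_2 below 0.005 m and z of cassette_d in the frame of nest_2 between -0.003 and 0.003 m) or (horizontal distance between cassette_d and nest_3 below 0.005 m and z of cassette_d in the frame of nest_3 between -0.003 and 0.003 m)) and x of filter_blade in the frame of slot between -0.004 and 0.002 m and y of filter_blade in the frame of slot between -0.006 and 0.006 m and height (world z) of filter_blade below 0.004 m and angle between filter_blade's own z axis and vertical below 0.06 rad), for 0.2 s.
2. the dial stands on the click that equals the number of cassettes (((((value of joint dial above -1 rad and height (world z) of cassette_a above 10 m) or (value of joint dial above -1 rad and height (world z) of cassette_b above 10 m) or (value of joint dial above -1 rad and height (world z) of cassette_c above 10 m) or (value of joint dial above -1 rad and height (world z) of cassette_d above 10 m)) and value of joint dial between 1.4208 and 1.7208 rad) or ((value of joint dial below -1 rad or height (world z) of cassette_a below 10 m) and (value of joint dial below -1 rad or height (world z) of cassette_b below 10 m) and (value of joint dial below -1 rad or height (world z) of cassette_c below 10 m) and (value of joint dial below -1 rad or height (world z) of cassette_d below 10 m) and value of joint dial between 1.9444 and 2.2444 rad))), for 0.2 s.
At the end, for the whole second after the job is handed in: Each cassette lies in its own nest: origin within 5 mm across and 3 mm in height of the nest point, tilt < 0.035 rad; blade's collar within 4 mm of the reader's front, 6 mm across, in line within 0.12 rad; dial within 0.15 rad of as many clicks from red as there are cassettes (all of step 1 and ((((value of joint dial above -1 rad and height (world z) of cassette_a above 10 m) or (value of joint dial above -1 rad and height (world z) of cassette_b above 10 m) or (value of joint dial above -1 rad and height (world z) of cassette_c above 10 m) or (value of joint dial above -1 rad and height (world z) of cassette_d above 10 m)) and value of joint dial between 1.4208 and 1.7208 rad) or ((value of joint dial below -1 rad or height (world z) of cassette_a below 10 m) and (value of joint dial below -1 rad or height (world z) of cassette_b below 10 m) and (value of joint dial below -1 rad or height (world z) of cassette_c below 10 m) and (value of joint dial below -1 rad or height (world z) of cassette_d below 10 m) and value of joint dial between 1.9444 and 2.2444 rad))); the robot touches nothing.
It fails at once if the large beaker bystander was pushed more than 4 cm or tipped over (distance of beaker_8 from where it was at the start of the episode above 0.04 m or angle between beaker_8's own z axis and vertical above 0.6 rad).
It fails at once if the conical flask bystander was pushed more than 4 cm or tipped over (distance of shelf_flask_1 from where it was at the start of the episode above 0.04 m or angle between shelf_flask_1's own z axis and vertical above 0.6 rad).
It fails at once if the small beaker bystander was pushed more than 4 cm or tipped over (distance of beaker_4 from where it was at the start of the episode above 0.04 m or angle between beaker_4's own z axis and vertical above 0.6 rad).
It fails at once if the vial bystander was pushed more than 4 cm or tipped over (distance of vial_0 from where it was at the start of the episode above 0.04 m or angle between vial_0's own z axis and vertical above 0.6 rad).
Of cassette_a, cassette_b, cassette_c, cassette_d only 3 to 4 are there at a start; the rules pass over those that are not, and their reading is None.
At some moment in a run one of cassette_a, cassette_b, cassette_c, cassette_d may be knocked a few centimetres aside while the robot is not near it.
Once in a run the grip may slacken for a moment while it holds something.
It also fails if it takes over 210 s, if anything falls off the work surface, if the arm or the gripper's body presses on something with over 40 N, if the wrist force passes 120 N, or if a joint passes its speed limit or range.

## Working session

There is one attempt and no reset: what is moved stays moved. The work goes in short steps, Python scripts to look and compute and a tool call to move; the robot and the scene stay as the last step left them, time stands still between calls to the robot, and variables do not carry over. Pictures are saved under pics/ and viewed, at most 14 in all, crops included, and the job is handed in when it is done.

Besides the shell and the picture viewer there is one more tool, called after "Request:" as name([rows], argument=value, ...), one row to a line, values as JSON. play_rows: Moves the arm, as the interface text tells. Its arguments: {"type":"object","properties":{"increments":{"type":"array"},"squeeze":{"type":"number"}},"required":["increments"]}

```bash
mkdir -p pics
python3 - <<'E'
from workcell import bot
import cv2,numpy as np
for n in("scene","top"):
    im=bot.camera(n); cv2.imwrite(f"pics/{n}0.png",cv2.resize(im[:,:,::-1],(800,600),interpolation=cv2.INTER_CUBIC))
    np.save(f"{n}0.npy",im)
    i=bot.camera_info(n);print(n,i)
print(bot.get_obs(),bot.tcp_to_tips)
E
```

```text
scene {'fovy': 42.47617315025495, 'cx': 253.36924804177258, 'cy': 189.07174517653877, 'R': array([[-0.89273207, -0.45021442, -0.01834195],
       [-0.29933075,  0.62298715, -0.72269503],
       [ 0.33679453, -0.63968272, -0.69092363]]), 't': array([0.47392604, 0.19664867, 1.40166231])}
top {'fovy': 57.6012895396356, 'cx': 261.04310894239364, 'cy': 199.8303371061333, 'R': array([[-0.02767842, -0.99955708, -0.01093395],
       [-0.99568114,  0.02853748, -0.08834415],
       [ 0.08861705,  0.0084415 , -0.99603   ]]), 't': array([0.00270072, 0.54885968, 1.20475596])}
{'time': 0.1, 'q': array([ 6.88148214e+01,  5.00883067e+00,  1.00379884e+01,  9.50975298e+01,
       -3.01850158e-03,  9.00031546e+01]), 'qd': array([-0.00656794, -0.09247791,  0.14859197, -0.12568549, -0.09199641,
        0.02877412]), 'joint_efforts': array([-2.47074140e-04, -5.21559942e+01,  4.65653515e+01,  1.60711835e-02,
        1.64050431e-05,  3.00183660e-05]), 'ee_pos': array([0.19871145, 0.51266326, 0.24963646]), 'tcp_rot': array([-1.79931628e+02,  3.02226385e-03,  1.58811670e+02]), 'wrist_force': array([-0.695858  , -1.00378973, -0.15138584]), 'torque': array([ 0.02327839,  0.01578436, -0.01590858]), 'grasp_force': 0.0, 'opening': 0.08562493149124197} 0.019
```

View pics/top0.png

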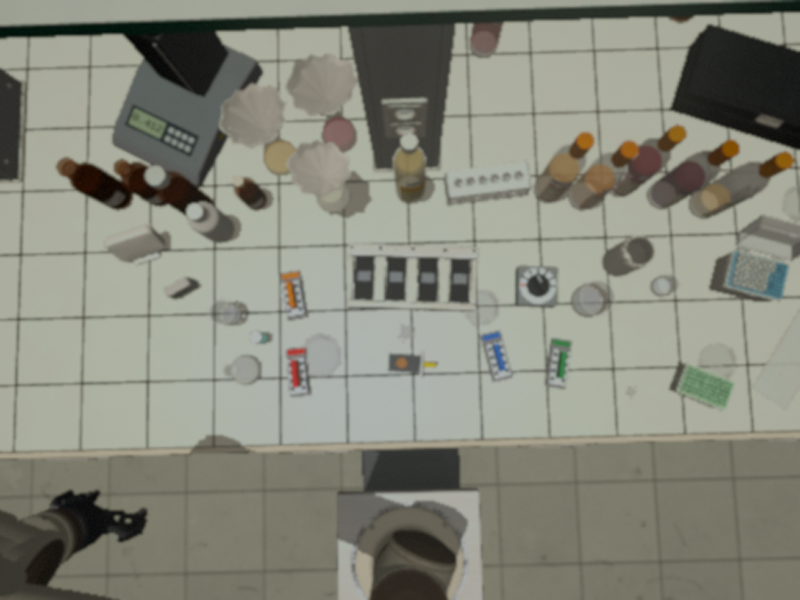

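View pics/scene0.png

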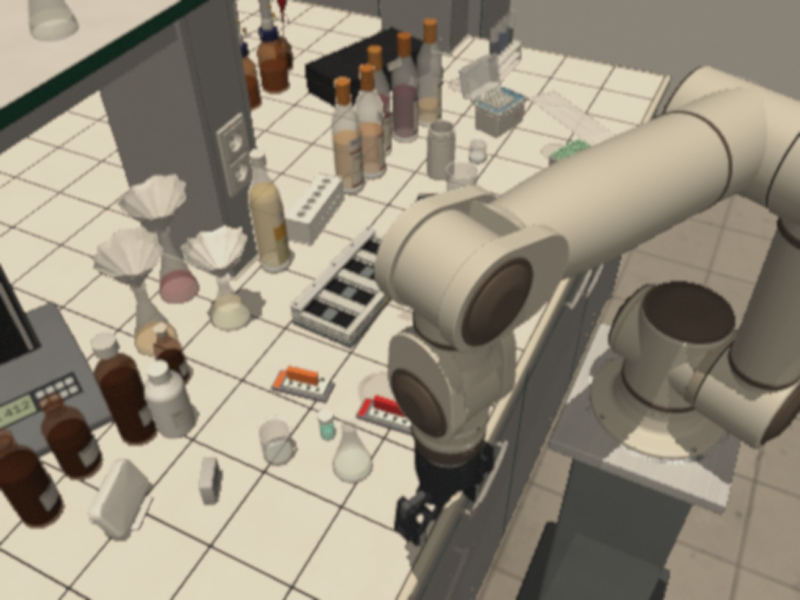

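Run:
```python
import cv2,numpy as np
t=np.load("top0.npy")[148:262,130:390,::-1]
cv2.imwrite("pics/crop1.png",cv2.resize(t,(780,342),interpolation=cv2.INTER_CUBIC))
t=np.load("scene0.npy")[140:330,120:270,::-1]
cv2.imwrite("pics/crop2.png",cv2.resize(t,(450,570),interpolation=cv2.INTER_CUBIC))
```

```text
(no output)
```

View pics/crop1.png

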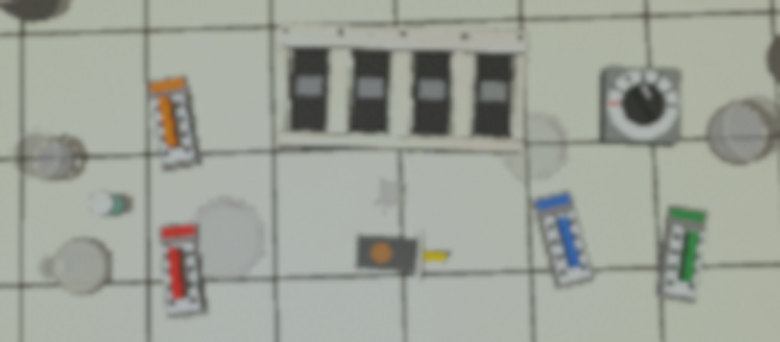

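View pics/crop2.png

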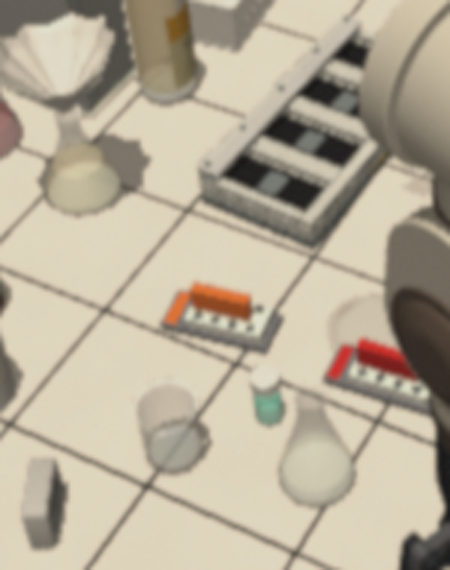

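```bash
cat > h.py <<'E'
import numpy as np,cv2
from workcell import bot
np.set_printoptions(precision=4,suppress=True)
def cam(n):
    i=bot.camera_info(n); f=192/np.tan(np.radians(i["fovy"]/2)); return np.array(i["R"]),np.array(i["t"]),f,i["cx"],i["cy"]
def ray(n,uv):
    R,t,f,cx,cy=cam(n); d=R.T@np.array([(uv[0]-cx)/f,(uv[1]-cy)/f,1]); return -R.T@t,d
def onz(n,uv,z):
    c,d=ray(n,uv); return c+d*(z-c[2])/d[2]
def proj(n,X):
    R,t,f,cx,cy=cam(n); p=R@np.array(X)+t; return np.array([f*p[0]/p[2]+cx,f*p[1]/p[2]+cy])
HUE={'a':(105,125),'b':(8,20),'c':(50,75),'d':(172,185)}
S=4
def up(im): return cv2.resize(im,None,fx=S,fy=S,interpolation=cv2.INTER_CUBIC)
def topx(p): return (np.asarray(p,float)+.5)/S-.5
def cmask(im,k,sat=120):
    h=cv2.cvtColor(up(im),cv2.COLOR_RGB2HSV).astype(int); lo,hi=HUE[k]
    H=h[...,0]; H=np.where((H<8)&(hi>180),H+180,H)
    return ((H>=lo)&(H<=hi+(5 if hi>180 else 0))&(h[...,1]>sat)&(h[...,2]>60)).astype(np.uint8)
def blobs(m,amin=60):
    n,l,s,c=cv2.connectedComponentsWithStats(m)
    o=[]
    for i in range(1,n):
        if s[i,4]>amin:
            ys,xs=np.nonzero(l==i); q=np.c_[xs,ys].astype(np.float32)
            r=cv2.minAreaRect(q); o.append((s[i,4],topx(c[i]),topx(cv2.boxPoints(r)),topx(q)))
    return sorted(o,key=lambda a:-a[0])
E
python3 - <<'E'
from h import *
im=np.load("top0.npy")
for k in HUE:
    m=cmask(im,k); m[:148*S]=0; m[262*S:]=0; m[:,:130*S]=0; m[:,390*S:]=0
    bs=blobs(m); print(k)
    for a,c,b,q in bs[:3]:
        w=np.sort([np.linalg.norm(b[1]-b[0]),np.linalg.norm(b[2]-b[1])])
        print(a,c,w,"z10",onz("top",c,.01)[:2],"z50",onz("top",c,.05)[:2])
g=up(im)
gray=cv2.cvtColor(g,cv2.COLOR_RGB2GRAY)
print("reader")
m=(gray<110).astype(np.uint8); m[:155*S]=0;m[200*S:]=0;m[:,:220*S]=0;m[:,310*S:]=0
m=cv2.morphologyEx(m,cv2.MORPH_CLOSE,np.ones((50,50)))
for a,c,b,q in blobs(m,800): print(a,c,[onz("top",p,.03)[:2] for p in b])
print("blade"); hsv=cv2.cvtColor(g,cv2.COLOR_RGB2HSV)
m=((hsv[...,0]>20)&(hsv[...,0]<32)&(hsv[...,1]>140)).astype(np.uint8); m[:220*S]=0;m[245*S:]=0;m[:,240*S:]=m[:,240*S:]; m[:,:240*S]=0;m[:,300*S:]=0
for a,c,b,q in blobs(m,20): print("handle",a,c,onz("top",c,.04)[:2],[onz("top",p,.044)[:2] for p in b])
m=((gray<110)).astype(np.uint8); m[:222*S]=0;m[245*S:]=0;m[:,:245*S]=0;m[:,275*S:]=0
m=cv2.morphologyEx(m,cv2.MORPH_CLOSE,np.ones((40,40)))
for a,c,b,q in blobs(m,400): print("blade",a,c,[onz("top",p,.006)[:2] for p in b])
print("dial"); m=((gray<70)).astype(np.uint8); m[:165*S]=0;m[200*S:]=0;m[:,:325*S]=0;m[:,360*S:]=0
for a,c,b,q in blobs(m,100): print(a,c,onz("top",c,.06)[:2])
d=im[164:202,322:366,::-1]; cv2.imwrite("pics/dial.png",cv2.resize(d,None,fx=12,fy=12,interpolation=cv2.INTER_CUBIC))
E
```

```text
a
678 [319.0088 228.2257] [ 3.1249 15.7965] z10 [ 0.4436 -0.2143] z50 [ 0.4435 -0.2081]
338 [313.9016 214.9253] [2.2435 9.8227] z10 [ 0.491  -0.1983] z50 [ 0.4893 -0.1926]
b
943 [185.7719 188.0744] [ 4.0485 16.6693] z10 [0.5999 0.2555] z50 [0.5948 0.2465]
482 [185.2453 176.0628] [ 2.9821 10.9344] z10 [0.6434 0.2571] z50 [0.6369 0.248 ]
348 [256.7399 231.7816] [5.   5.25] z10 [0.4372 0.0057] z50 [0.4373 0.0048]
c
506 [359.3207 233.1388] [ 2.5446 14.7048] z10 [ 0.4224 -0.3552] z50 [ 0.423  -0.3444]
171 [358.8882 219.3165] [1.3974 8.4666] z10 [ 0.471  -0.3562] z50 [ 0.47   -0.3454]
d
925 [188.4188 238.6061] [ 4.1045 16.1196] z10 [0.4198 0.2477] z50 [0.4205 0.239 ]
459 [188.9796 224.7383] [ 3.0095 10.5846] z10 [0.4687 0.2453] z50 [0.4677 0.2366]
reader
34469 [262.0761 179.1259] [array([0.6809, 0.1258]), array([ 0.6724, -0.1578]), array([ 0.5484, -0.1531]), array([0.5565, 0.128 ])]
blade
handle 192 [274.4648 232.9336] [ 0.4316 -0.0559] [array([ 0.4292, -0.0448]), array([ 0.4358, -0.0454]), array([ 0.4339, -0.067 ]), array([ 0.4274, -0.0664])]
blade 3147 [259.1055 232.4123] [array([0.4552, 0.0315]), array([ 0.4533, -0.0359]), array([ 0.4075, -0.0346]), array([0.4094, 0.0326])]
dial
1659 [343.9601 182.8479] [ 0.5957 -0.2984]
```

View pics/dial.png

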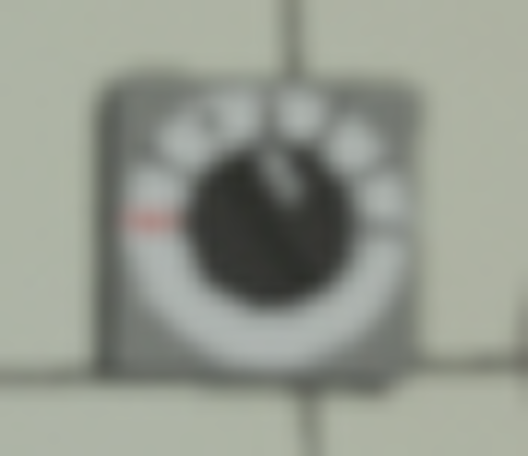

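Run:
```python
from h import *
im=np.load("top0.npy")
gray=cv2.cvtColor(up(im),cv2.COLOR_RGB2GRAY)
c0=topx(np.array([0,0]))
m=(gray<110).astype(np.uint8); m[:155*S]=0;m[200*S:]=0;m[:,:220*S]=0;m[:,310*S:]=0
P=[]
for a,c,b,q in sorted(blobs(m,500),key=lambda o:o[1][0]):
    h=cv2.convexHull(q.astype(np.float32)); b=cv2.boxPoints(cv2.minAreaRect(h))
    b=b[np.argsort(b[:,1])]; rear=b[:2].mean(0); fr=b[2:].mean(0)
    R=onz("top",rear,.0475);F=onz("top",fr,.03); mid=onz("top",b.mean(0),.03)
    print(a,"rear",R[:2],"front",F[:2],"len",np.linalg.norm((R-F)[:2]),"mid",mid[:2])
    P.append((R,F))
P=np.array(P)
for k in HUE:
    m=cmask(im,k); m[:148*S]=0; m[262*S:]=0; m[:,:130*S]=0; m[:,390*S:]=0
    q=blobs(m)
    rib,st=q[0],q[1]
    X=np.array([onz("top",p,.05)[:2] for p in rib[3]]); u,s,v=np.linalg.svd(X-X.mean(0),full_matrices=False)
    d=v[0]*np.sign(v[0,0]); n=np.array([-d[1],d[0]]); 
    a=(X-X.mean(0))@d; e=(X-X.mean(0))@n
    T=np.array([onz("top",p,.01)[:2] for p in st[3]]); v2=np.linalg.svd(T-T.mean(0),full_matrices=False)[2][0]
    v2=v2*np.sign(v2[1])
    print(k,"ribC",X.mean(0),"pca yaw",np.degrees(np.arctan2(d[1],d[0])),"len",np.ptp(a),"wid",np.ptp(e),"stripe",T.mean(0),"yaw",np.degrees(np.arctan2(-v2[0],v2[1])), "s-r yaw",np.degrees(np.arctan2(*(T.mean(0)-X.mean(0))[::-1])))
```

```text
4951 rear [0.6774 0.0815] front [0.5813 0.0902] len 0.09645166007565623 mid [0.6309 0.0866]
4894 rear [0.6727 0.0104] front [0.5771 0.0176] len 0.09595478509606838 mid [0.6264 0.0143]
5122 rear [ 0.6693 -0.0593] front [ 0.5723 -0.0568] len 0.09703471181648815 mid [ 0.6223 -0.0583]
4934 rear [ 0.6639 -0.134 ] front [ 0.5682 -0.1255] len 0.09611329689694595 mid [ 0.6175 -0.1305]
a ribC [ 0.4435 -0.2081] pca yaw 13.003948639992753 len 0.05350832960328263 wid 0.010724212547480187 stripe [ 0.491  -0.1983] yaw 12.032254175520169 s-r yaw 11.747599184831232
b ribC [0.5948 0.2465] pca yaw 9.697846341148155 len 0.05853738865862114 wid 0.014602456314636445 stripe [0.6434 0.2571] yaw 8.69399138310575 s-r yaw 12.200493025096593Traceback (most recent call last):
  File "<stdin>", line 21, in <module>
  File "h.py", line 9, in onz
    c,d=ray(n,uv); return c+d*(z-c[2])/d[2]
        ~~~^^^^^^
  File "h.py", line 7, in ray
    R,t,f,cx,cy=cam(n); d=R.T@np.array([(uv[0]-cx)/f,(uv[1]-cy)/f,1]); return -R.T@t,d
                ~~~^^^
  File "h.py", line 5, in cam
    i=bot.camera_info(n); f=192/np.tan(np.radians(i["fovy"]/2)); return np.array(i["R"]),np.array(i["t"]),f,i["cx"],i["cy"]
ValueError: time passes only in moves, steps and waits
```

```bash
python3 - <<'E'
s=open('h.py').read()
s=s.replace('def cam(n):\n    i=bot.camera_info(n);','from functools import lru_cache\n@lru_cache(None)\ndef cam(n):\n    i=bot.camera_info(n);')
s+='''
from scipy.spatial.transform import Rotation as Ro
def rows(x,y,z,yaw,tilt=0,frm=None):
    "one-shot increment, tool axes: slide mm / rotvec deg, tool x = -(object x); tilt>0 nose down"
    if frm is None:
        o=bot.get_obs(); p,r=o["ee_pos"],Ro.from_euler("xyz",o["tcp_rot"],degrees=True)
    else: p,r=frm
    T=Ro.from_euler("z",yaw,degrees=True)*Ro.from_euler("y",tilt,degrees=True)*Ro.from_matrix([[-1,0,0],[0,1,0],[0,0,-1]])
    s=r.inv().apply(np.array([x,y,z])-p)*1000; w=(r.inv()*T).as_rotvec(degrees=True)
    print("slide",s.round(1),"ang",w.round(2)); return np.array([x,y,z]),T
def ribs(im,ks="abcd"):
    out={}
    for k in ks:
        m=cmask(im,k); m[:148*S]=0; m[262*S:]=0; m[:,:130*S]=0; m[:,390*S:]=0
        q=blobs(m)
        if len(q)<2: print(k,"?",len(q)); continue
        rib,st=q[0],q[1]
        X=np.array([onz("top",p,.05)[:2] for p in rib[3][::3]]); v=np.linalg.svd(X-X.mean(0),full_matrices=False)[2]
        d=v[0]*np.sign(v[0,0]); sx=onz("top",st[1],.01)[:2]
        c=X.mean(0); c=c+np.array([0,(c[1]+.02)*.012]); e=sx-c
        out[k]=c; print(k,"rib",c,"pca",np.degrees(np.arctan2(d[1],d[0])).round(1),"stripe",sx,"yaw",np.degrees(np.arctan2(e[1],e[0])).round(1),np.linalg.norm(e).round(4))
    return out
'''
open('h.py','w').write(s)
E
python3 - <<'E'
from h import *
ribs(np.load("top0.npy"))
f=rows(.594,.2495,.16,9.5)
rows(.594,.2495,.046,9.5,frm=f)
E
```

```text
a rib [ 0.4436 -0.2105] pca 13.0 stripe [ 0.491  -0.1983] yaw 14.5 0.049
b rib [0.5948 0.2497] pca 10.0 stripe [0.6434 0.2571] yaw 8.6 0.0492
c rib [ 0.423  -0.3482] pca -11.5 stripe [ 0.471  -0.3562] yaw -9.5 0.0486
d rib [0.4205 0.2422] pca 5.2 stripe [0.4687 0.2453] yaw 3.7 0.0483
slide [-463.7 -102.4   89.8] ang [ -0.07  -0.02 -30.69]
slide [  0.   0. 114.] ang [0. 0. 0.]
```

Request:
play_rows([
  {"slide":[-50,-11,0],"angular":[0,0,0],"claw":1},
  {"slide":[-50,-11,0],"angular":[0,0,0],"claw":1},
  {"slide":[-50,-11,0],"angular":[0,0,0],"claw":1},
  {"slide":[-50,-11,0],"angular":[0,0,0],"claw":1},
  {"slide":[-50,-11,0],"angular":[0,0,0],"claw":1},
  {"slide":[-50,-11,0],"angular":[0,0,0],"claw":1},
  {"slide":[-50,-11,0],"angular":[0,0,0],"claw":1},
  {"slide":[-50,-11,0],"angular":[0,0,0],"claw":1},
], squeeze=50)

```text
time: 0.9
ee_pos: [0.5334, 0.2899, 0.25]
tcp_rot: [-180.0, -0.0, 158.8]
wrist_force: [-0.3, 1.6, -0.3]
opening: 0.0853
grasp_force: 0.0
```

Request:
play_rows([
  {"slide":[-31.9,-7.2,15],"angular":[0,0,0],"claw":0.6},
  {"slide":[-31.9,-7.2,15],"angular":[0,0,0],"claw":0.6},
  {"slide":[0,0,15],"angular":[0,0,-7.67],"claw":0.6},
  {"slide":[0,0,15],"angular":[0,0,-7.67],"claw":0.6},
  {"slide":[0,0,15],"angular":[0,0,-7.67],"claw":0.6},
  {"slide":[0,0,15],"angular":[0,0,-7.67],"claw":0.6},
  {"slide":[0,0,0],"angular":[0,0,0],"claw":0.6},
  {"slide":[0,0,0],"angular":[0,0,0],"claw":0.6},
])

```text
time: 1.7
ee_pos: [0.5861, 0.2549, 0.1603]
tcp_rot: [-180.0, -0.0, -170.7]
wrist_force: [0.2, -0.8, 0.9]
opening: 0.0683
grasp_force: 0.0
```

Run:
```python
from h import *
o=bot.get_obs();print(o["time"],o["q"],o["ee_pos"],o["tcp_rot"],o["opening"])
rows(.594,.2495,.046,9.5)
im=bot.camera("scene");np.save("s1.npy",im)
cv2.imwrite("pics/s1.png",cv2.resize(im[:,:,::-1],(768,576)))
```

```text
1.7 [23.5084 16.5176 13.3975 86.923   0.0014 14.2429] [0.5861 0.2549 0.1603] [-179.9907   -0.0421 -170.7345] 0.06825809653893107
slide [ -7.   -6.6 114.3] ang [-0.01 -0.04 -0.23]
```

View pics/s1.png

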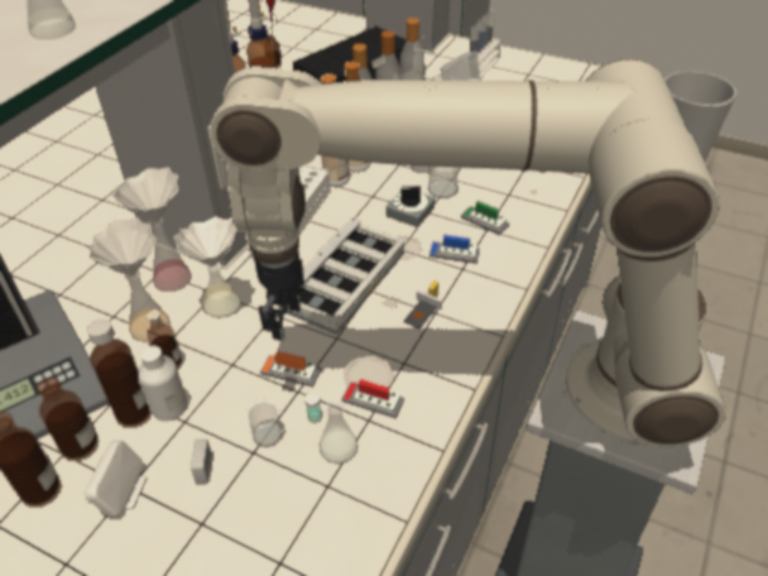

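Request:
play_rows([
  {"slide":[-7,-6.6,24],"angular":[0,0,0],"claw":0.6},
  {"slide":[0,0,30],"angular":[0,0,0],"claw":0.6},
  {"slide":[0,0,30],"angular":[0,0,0],"claw":0.6},
  {"slide":[0,0,30],"angular":[0,0,0],"claw":0.6},
  {"slide":[0,0,0],"angular":[0,0,0],"claw":-1},
  {"slide":[0,0,0],"angular":[0,0,0],"claw":-1},
  {"slide":[0,0,0],"angular":[0,0,0],"claw":-1},
  {"slide":[0,0,0],"angular":[0,0,0],"claw":-1},
], squeeze=60)

```text
time: 2.55
ee_pos: [0.5954, 0.25, 0.0487]
tcp_rot: [180.0, 0.2, -170.5]
wrist_force: [1.1, -1.9, -1.8]
opening: 0.0106
grasp_force: 59.5
```

Request:
play_rows([
  {"slide":[0,0,0],"angular":[0,0,0],"claw":-1},
  {"slide":[0,0,0],"angular":[0,0,0],"claw":-1},
  {"slide":[0,0,0],"angular":[0,0,0],"claw":-1},
])

```text
time: 2.85
ee_pos: [0.5953, 0.2499, 0.0485]
tcp_rot: [180.0, 0.2, -170.5]
wrist_force: [0.2, -1.6, 5.6]
opening: 0.0108
grasp_force: 62.2
```

Run:
```python
from h import *
o=bot.get_obs();print(o["time"],o["ee_pos"],o["tcp_rot"],o["opening"],o["grasp_force"],o["wrist_force"])
im=np.load("s1.npy")
# cross-check: ribs scene centroids vs projections of top estimates
R=ribs(np.load("top0.npy"))
for k in R:
    m=cmask(im,k,100); m[:150*S]=0; m[290*S:]=0; m[:,:165*S]=0; m[:,340*S:]=0
    q=blobs(m)
    print(k,[ (a,c) for a,c,_,_ in q[:2]],"pred rib",proj("scene",[*R[k],.04]))
cv2.imwrite("pics/s1r.png",cv2.resize(im[140:240,180:280,::-1],None,fx=6,fy=6,interpolation=cv2.INTER_CUBIC))
```

```text
2.85 [0.5953 0.2499 0.0485] [ 179.9648    0.1905 -170.5308] 0.010821470556053299 62.177531719207764 [ 0.2297 -1.5688  5.6098]
a rib [ 0.4436 -0.2105] pca 13.0 stripe [ 0.491  -0.1983] yaw 14.5 0.049
b rib [0.5948 0.2497] pca 10.0 stripe [0.6434 0.2571] yaw 8.6 0.0492
c rib [ 0.423  -0.3482] pca -11.5 stripe [ 0.471  -0.3562] yaw -9.5 0.0486
d rib [0.4205 0.2422] pca 5.2 stripe [0.4687 0.2453] yaw 3.7 0.0483
a [(np.int32(1599), array([303.7735, 160.9932])), (np.int32(315), array([289.202 , 165.2171]))] pred rib [304.612 160.418]
b [(np.int32(3645), array([190.1155, 240.6366])), (np.int32(537), array([278.5831, 209.5184]))] pred rib [193.9262 239.799 ]
c [] pred rib [325.0333 139.1337]
d [(np.int32(3626), array([244.9935, 259.3622]))] pred rib [249.2916 259.0518]
```

View pics/s1r.png

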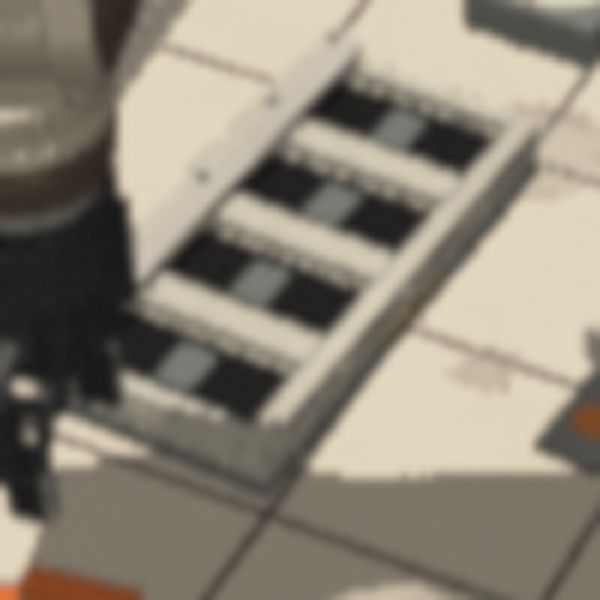

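Run:
```python
from h import *
O=np.array([.6297,-.0224]);ps=np.radians(-3.6);M=np.array([[np.cos(ps),-np.sin(ps)],[np.sin(ps),np.cos(ps)]])
P=lambda x,y,z:(proj("scene",[*(O+M@[x,y]),z])-[180,140])*6+2.5
for k in range(4): print(k,P(0,.108-.072*k,.03),onz("scene",((np.array([[190,365],[262,283],[332,203],[400,130]][k])-2.5)/6+[180,140]),.03)[:2],(O+M@[0,.108-.072*k]))
print(P(-.071,.144,0),P(-.071,.144,.04),P(-.071,-.144,.04), P(.043,-.144,.0535))
f=rows(.585,.23,.16,-3.6)
n0=O+M@[-.015-.003,.108]; print(n0)
rows(*n0,.16,-3.6,9.2)
```

```text
0 [186.303  369.3563] [0.6364 0.0818] [0.6365 0.0854]
1 [261.537  286.1424] [0.6329 0.0113] [0.632  0.0135]
2 [332.6673 207.4675] [ 0.6295 -0.0614] [ 0.6274 -0.0583]
3 [400.0207 132.9702] [ 0.6241 -0.1325] [ 0.6229 -0.1302]
[266.9855 502.752 ] [262.25   448.8738] [541.0409 123.0281] [366.792   42.1108]
slide [  13.1  -17.9 -111.5] ang [ 0.06  0.19 13.07]
[0.6185 0.0865]
slide [   3.6 -165.  -111.6] ang [-0.99  9.35 13.05]
```

```bash
cat >> h.py <<'E'
O=np.array([.6300,-.0237]);PSI=-3.6
def rp(x,y):
    a=np.radians(PSI); return O+np.array([[np.cos(a),-np.sin(a)],[np.sin(a),np.cos(a)]])@[x,y]
def ins(k,x0,zc,th,gx=-.003,gz=.0485,**kw):
    t=np.radians(th); x=x0+gx*np.cos(t)+gz*np.sin(t); z=.03+zc-gx*np.sin(t)+gz*np.cos(t)
    return rows(*rp(x,.108-.072*k),z,PSI,th,**kw)
E
python3 - <<'E'
from h import *
ins(0,-.016,.055,9.2)
E
```

```text
slide [  -3.  -167.8  -84.9] ang [-0.99  9.35 13.05]
```

Request:
play_rows([
  {"slide":[0,0,-25],"angular":[0,0,0],"claw":-1},
  {"slide":[0,0,-35],"angular":[0,0,0],"claw":-1},
  {"slide":[0,0,-25],"angular":[0,0,0],"claw":-1},
  {"slide":[0,-20,0],"angular":[0,0,0],"claw":-1},
  {"slide":[-3,-40,0],"angular":[0,0,0],"claw":-1},
  {"slide":[0,-40,0],"angular":[0,0,0],"claw":-1},
  {"slide":[0,-40,0],"angular":[0,0,0],"claw":-1},
  {"slide":[0,-27.8,0],"angular":[0,0,0],"claw":-1},
])

```text
time: 3.65
ee_pos: [0.6251, 0.0824, 0.1319]
tcp_rot: [-180.0, 0.0, -170.6]
wrist_force: [-0.2, -0.0, -1.3]
opening: 0.0108
grasp_force: 60.9
```

Request:
play_rows([
  {"slide":[0,0,0],"angular":[-0.25,2.34,3.26],"claw":-1},
  {"slide":[0,0,0],"angular":[-0.25,2.34,3.26],"claw":-1},
  {"slide":[0,0,0],"angular":[-0.25,2.34,3.26],"claw":-1},
  {"slide":[0,0,0],"angular":[-0.25,2.34,3.26],"claw":-1},
  {"slide":[0,0,0],"angular":[0,0,0],"claw":-1},
  {"slide":[0,0,0],"angular":[0,0,0],"claw":-1},
])

```text
time: 4.25
ee_pos: [0.6252, 0.0847, 0.1312]
tcp_rot: [-179.9, -9.3, 176.5]
wrist_force: [0.1, -0.1, -1.3]
opening: 0.0109
grasp_force: 61.0
```

Run:
```python
from h import *
o=bot.get_obs();print(o["time"],o["ee_pos"],o["tcp_rot"],o["opening"],o["wrist_force"])
f=ins(0,-.016,.012,9.2); f=ins(0,0,.0105,9.2,frm=f); f=ins(0,0,.0008,0,frm=f)
im=bot.camera("top"); np.save("t1.npy",im)
cv2.imwrite("pics/t1.png",cv2.resize(im[130:265,130:400,::-1],None,fx=2.9,fy=2.9,interpolation=cv2.INTER_CUBIC))
```

```text
4.25 [0.6252 0.0847 0.1312] [-179.9372   -9.3401  176.5052] 0.010915021462776217 [ 0.0751 -0.1473 -1.3047]
slide [-7.   0.2 40.2] ang [-0.08 -0.14  0.1 ]
slide [-16.   -0.   -1.1] ang [0. 0. 0.]
slide [ 6.2  0.  10.7] ang [-0.  -9.2  0. ]
```

View pics/t1.png

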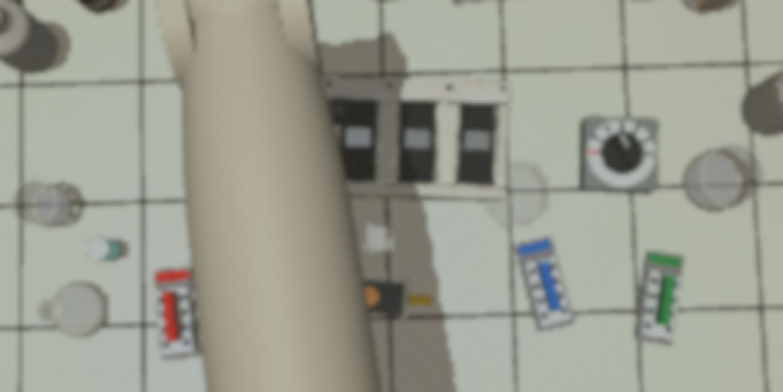

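Request:
play_rows([
  {"slide":[-1.75,0,10],"angular":[0,0,0],"claw":-1},
  {"slide":[-1.75,0,10],"angular":[0,0,0],"claw":-1},
  {"slide":[-1.75,0,10],"angular":[0,0,0],"claw":-1},
  {"slide":[-1.75,0.2,10],"angular":[0,0,0],"claw":-1},
  {"slide":[0,0,0],"angular":[0,0,0],"claw":-1},
])

```text
time: 4.8
ee_pos: [0.6244, 0.0847, 0.0885]
tcp_rot: [-179.9, -9.5, 176.4]
wrist_force: [0.3, -0.2, -1.7]
opening: 0.0103
grasp_force: 61.1
```

Request:
play_rows([
  {"slide":[-4,0,-0.3],"angular":[0,0,0],"claw":-1},
  {"slide":[-4,0,-0.3],"angular":[0,0,0],"claw":-1},
  {"slide":[-3,0,-0.2],"angular":[0,0,0],"claw":-1},
  {"slide":[-2,0,0],"angular":[0,0,0],"claw":-1},
  {"slide":[0,0,0],"angular":[0,0,0],"claw":-1},
])

```text
time: 5.3
ee_pos: [0.6385, 0.0839, 0.0893]
tcp_rot: [-179.9, -9.4, 176.4]
wrist_force: [-0.1, 0.1, -1.6]
opening: 0.0105
grasp_force: 61.1
```

Request:
play_rows([
  {"slide":[-1.5,0,0],"angular":[0,0,0],"claw":-1},
  {"slide":[0,0,0],"angular":[0,0,0],"claw":-1},
])

```text
time: 5.5
ee_pos: [0.6398, 0.0839, 0.0891]
tcp_rot: [-179.9, -9.4, 176.4]
wrist_force: [-1.1, -1.1, -1.9]
opening: 0.0106
grasp_force: 61.1
```

Run:
```python
from h import *
o=bot.get_obs();print(o["time"],o["ee_pos"],o["tcp_rot"],o["opening"],o["wrist_force"],o["torque"])
f=ins(0,0,.0105,9.2)
im=bot.camera("scene"); 
cv2.imwrite("pics/s2.png",cv2.resize(im[140:250,160:290,::-1],None,fx=5,fy=5,interpolation=cv2.INTER_CUBIC))
```

```text
5.5 [0.6398 0.0839 0.0891] [-179.9306   -9.3916  176.4183] 0.01061755485475817 [-1.1075 -1.1091 -1.942 ] [-0.0006 -0.2086  0.0222]
slide [-1.8  0.  -0.1] ang [-0.07 -0.19  0.02]
```

View pics/s2.png

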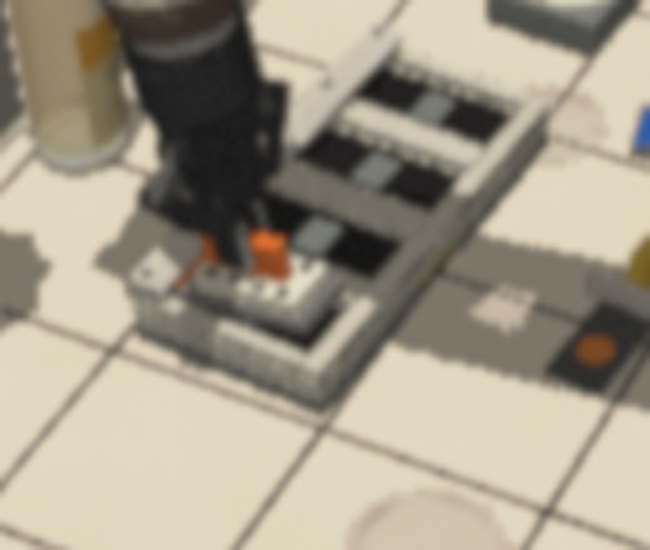

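Request:
play_rows([
  {"slide":[-1,0,0],"angular":[0,0,0],"claw":-1},
  {"slide":[-1,0,0],"angular":[0,0,0],"claw":-1},
  {"slide":[0,0,0],"angular":[0,0,0],"claw":-1},
])

```text
time: 5.85
ee_pos: [0.6413, 0.0838, 0.0889]
tcp_rot: [-179.9, -9.4, 176.4]
wrist_force: [-2.3, 0.3, 1.2]
opening: 0.0107
grasp_force: 61.2
```

Request:
play_rows([
  {"slide":[-1,0,0],"angular":[0,0,0],"claw":-1},
  {"slide":[0,0,0],"angular":[0,0,0],"claw":-1},
])

```text
time: 6.05
ee_pos: [0.6415, 0.0838, 0.0889]
tcp_rot: [-179.9, -9.5, 176.4]
wrist_force: [-8.2, 0.4, 3.6]
opening: 0.0105
grasp_force: 61.6
```

Run:
```python
from h import *
f=ins(0,.002,.0105,9.2)
for th in (9.2,7,5,3,1.5,0): f=ins(0,0,.055*np.sin(np.radians(th))+.001,th,frm=f)
```

```text
slide [-2.   0.  -0.3] ang [-0.08 -0.33  0.02]
slide [1.9 0.  1. ] ang [0. 0. 0.]
slide [ 1.5 -0.   2.2] ang [-0.  -2.2 -0. ]
slide [1.5 0.  2. ] ang [ 0. -2. -0.]
slide [ 1.5 -0.   2. ] ang [ 0. -2. -0.]
slide [1.2 0.  1.5] ang [-0.  -1.5  0. ]
slide [1.2 0.  1.5] ang [ 0.  -1.5  0. ]
```

Request:
play_rows([
  {"slide":[1.9,0,0.5],"angular":[0,0,0],"claw":-1},
  {"slide":[1.5,0,2.2],"angular":[0,-2.2,0],"claw":-1},
  {"slide":[1.5,0,2],"angular":[0,-2,0],"claw":-1},
  {"slide":[1.5,0,2],"angular":[0,-2,0],"claw":-1},
  {"slide":[1.2,0,1.5],"angular":[0,-1.5,0],"claw":-1},
  {"slide":[0,0,0],"angular":[0,0,0],"claw":-1},
])

```text
time: 6.65
ee_pos: [0.6338, 0.0842, 0.0817]
tcp_rot: [-179.9, -1.6, 176.4]
wrist_force: [0.2, 0.2, -0.5]
opening: 0.0108
grasp_force: 61.0
```

Request:
play_rows([
  {"slide":[1.2,0,1.5],"angular":[0,-1.7,0],"claw":-1},
  {"slide":[0,0,0],"angular":[0,0,0],"claw":-1},
  {"slide":[0,0,0],"angular":[0,0,0],"claw":-1},
])

```text
time: 6.95
ee_pos: [0.633, 0.0843, 0.0801]
tcp_rot: [-179.9, -0.0, 176.4]
wrist_force: [-0.4, -0.5, -1.0]
opening: 0.0106
grasp_force: 61.0
```

Run:
```python
from h import *
o=bot.get_obs();print(o["time"],o["ee_pos"],o["tcp_rot"],o["opening"],o["wrist_force"],o["torque"])
f=ins(0,0,0,0)
im=bot.camera("scene"); 
cv2.imwrite("pics/s3.png",cv2.resize(im[140:250,160:290,::-1],None,fx=5,fy=5,interpolation=cv2.INTER_CUBIC))
```

```text
6.95 [0.633  0.0843 0.0801] [-179.9299   -0.0278  176.4308] 0.010577793458134567 [-0.3841 -0.4779 -0.9639] [ 0.0173 -0.0041 -0.0158]
slide [-0.8  0.1  1.6] ang [-0.07 -0.03  0.03]
```

View pics/s3.png

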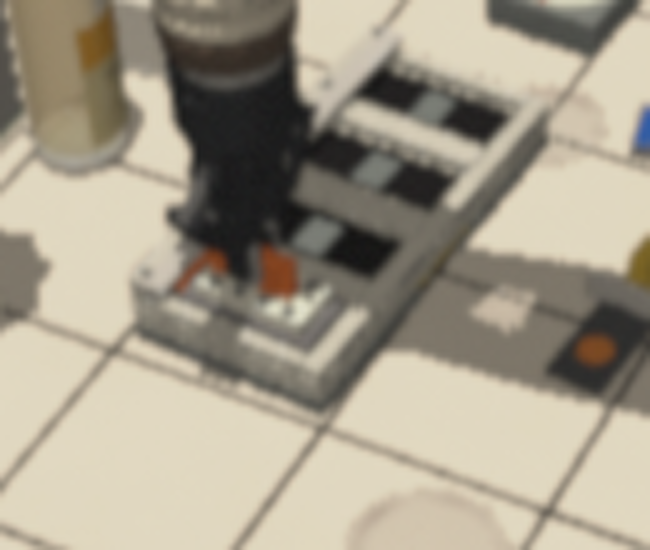

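Request:
play_rows([
  {"slide":[0,0,1],"angular":[0,0,0],"claw":-1},
  {"slide":[0,0,0.8],"angular":[0,0,0],"claw":-1},
  {"slide":[0,0,0],"angular":[0,0,0],"claw":-1},
])

```text
time: 7.3
ee_pos: [0.6331, 0.0842, 0.0786]
tcp_rot: [-179.9, 0.0, 176.4]
wrist_force: [-1.9, -0.9, 3.3]
opening: 0.0106
grasp_force: 61.6
```

Request:
play_rows([
  {"slide":[0,0,0.5],"angular":[0,0,0],"claw":-1},
  {"slide":[0,0,0],"angular":[0,0,0],"claw":-1},
])

```text
time: 7.5
ee_pos: [0.6331, 0.0842, 0.0786]
tcp_rot: [-179.9, 0.1, 176.4]
wrist_force: [-3.4, -1.2, 6.7]
opening: 0.0104
grasp_force: 62.0
```

Request:
play_rows([
  {"slide":[0,0,0],"angular":[0,0,0],"claw":0},
  {"slide":[0,0,0],"angular":[0,0,0],"claw":0},
  {"slide":[0,0,0],"angular":[0,0,0],"claw":0},
  {"slide":[0,0,-5],"angular":[0,0,0],"claw":0},
  {"slide":[0,0,-35],"angular":[0,0,0],"claw":0},
  {"slide":[0,0,-40],"angular":[0,0,0],"claw":0},
])

```text
time: 8.1
ee_pos: [0.632, 0.0843, 0.1572]
tcp_rot: [-179.9, -0.2, 176.4]
wrist_force: [-0.0, -0.9, 0.6]
opening: 0.0432
grasp_force: 0.0
```

Run:
```python
from h import *
o=bot.get_obs();print(o["time"],o["ee_pos"],o["opening"])
f=rows(.4205,.2422,.15,4.5)
```

```text
8.1 [0.632  0.0843 0.1572] 0.04316044217942978
slide [220.9 144.5   7.6] ang [-0.1  -0.18 -8.07]
```

Run:
```python
from h import *
ribs(bot.camera("top"),"acd")
```

```text
a rib [ 0.4436 -0.2103] pca 13.2 stripe [ 0.491  -0.1982] yaw 14.4 0.0489
c rib [ 0.4232 -0.3485] pca -11.1 stripe [ 0.471  -0.3565] yaw -9.5 0.0485
d rib [0.4205 0.242 ] pca 4.5 stripe [0.4684 0.25  ] yaw 9.5 0.0485
```

Request:
play_rows([
  {"slide":[44.2,28.9,1.5],"angular":[0,0,0],"claw":0.3},
  {"slide":[44.2,28.9,1.5],"angular":[0,0,0],"claw":0.3},
  {"slide":[44.2,28.9,1.5],"angular":[0,0,0],"claw":0.3},
  {"slide":[44.2,28.9,1.5],"angular":[0,0,0],"claw":0.3},
  {"slide":[44.2,28.9,1.5],"angular":[0,0,0],"claw":0.3},
  {"slide":[0,0,0],"angular":[-0.1,-0.18,-8.07],"claw":0.3},
  {"slide":[0,0,0],"angular":[0,0,0],"claw":0.3},
  {"slide":[0,0,0],"angular":[0,0,0],"claw":0.3},
])

```text
time: 8.95
ee_pos: [0.433, 0.2338, 0.1507]
tcp_rot: [180.0, 0.2, -175.7]
wrist_force: [0.3, -0.5, -0.4]
opening: 0.0556
grasp_force: 0.0
```

Run:
```python
from h import *
f=rows(.4205,.2422,.046,4.5)
im=bot.camera("scene"); m=cmask(im,'d',100); m[:150*S]=0; m[:,340*S:]=0
for a,c,_,_ in blobs(m)[:3]: print(a,c,onz("scene",c,.04))
```

```text
slide [ 12.3   9.2 104.7] ang [ 0.03  0.23 -0.19]
3582 [245.0865 259.6693] [0.4299 0.2491 0.04  ]
```

Request:
play_rows([
  {"slide":[12.3,9.2,15],"angular":[0,0,0],"claw":0.4},
  {"slide":[0,0,30],"angular":[0,0,0],"claw":0.4},
  {"slide":[0,0,30],"angular":[0,0,0],"claw":0.4},
  {"slide":[0,0,30],"angular":[0,0,0],"claw":0.4},
  {"slide":[0,0,0],"angular":[0,0,0],"claw":0.4},
  {"slide":[0,0,0],"angular":[0,0,0],"claw":-1},
  {"slide":[0,0,0],"angular":[0,0,0],"claw":-1},
  {"slide":[0,0,0],"angular":[0,0,0],"claw":-1},
])

```text
time: 9.8
ee_pos: [0.4211, 0.2425, 0.047]
tcp_rot: [179.9, 0.3, -175.5]
wrist_force: [-0.3, 0.6, 0.7]
opening: 0.0167
grasp_force: 0.0
```

Request:
play_rows([
  {"slide":[0,0,0],"angular":[0,0,0],"claw":-1},
  {"slide":[0,0,0],"angular":[0,0,0],"claw":-1},
  {"slide":[0,0,0],"angular":[0,0,0],"claw":-1},
])

```text
time: 10.1
ee_pos: [0.4209, 0.2424, 0.0468]
tcp_rot: [179.9, 0.3, -175.5]
wrist_force: [0.1, -2.4, 6.1]
opening: 0.0109
grasp_force: 60.8
```

Run:
```python
from h import *
o=bot.get_obs();print(o["time"],o["ee_pos"],o["tcp_rot"],o["opening"],o["wrist_force"])
p=o["ee_pos"]+[0,0,.1];r=Ro.from_euler("xyz",o["tcp_rot"],degrees=True)
ins(1,-.016,.055,9.2,gz=o["ee_pos"][2],frm=(p,r))
```

```text
10.1 [0.4209 0.2424 0.0468] [ 179.9492    0.3298 -175.5232] 0.010943867017294766 [ 0.1293 -2.4022  6.1107]
slide [-181.3 -244.4   15.9] ang [-0.57  9.51  8.07]
```

Request:
play_rows([
  {"slide":[0,0,-25],"angular":[0,0,0],"claw":-1},
  {"slide":[0,0,-40],"angular":[0,0,0],"claw":-1},
  {"slide":[0,0,-40],"angular":[0,0,0],"claw":-1},
  {"slide":[-15,-20,0],"angular":[0,0,0],"claw":-1},
  {"slide":[-30,-40,0],"angular":[0,0,0],"claw":-1},
  {"slide":[-30,-40,0],"angular":[0,0,0],"claw":-1},
  {"slide":[-30,-40,0],"angular":[0,0,0],"claw":-1},
  {"slide":[-30,-40,0],"angular":[0,0,0],"claw":-1},
])

```text
time: 10.9
ee_pos: [0.5695, 0.0716, 0.1512]
tcp_rot: [180.0, 0.2, -175.5]
wrist_force: [1.4, 1.6, -1.1]
opening: 0.0109
grasp_force: 59.7
```

Request:
play_rows([
  {"slide":[-30,-40,0],"angular":[0,0,0],"claw":-1},
  {"slide":[-16,-24,0],"angular":[0,0,0],"claw":-1},
  {"slide":[0,0,0],"angular":[-0.19,3.17,2.69],"claw":-1},
  {"slide":[0,0,0],"angular":[-0.19,3.17,2.69],"claw":-1},
  {"slide":[0,0,0],"angular":[-0.19,3.17,2.69],"claw":-1},
  {"slide":[0,0,0],"angular":[0,0,0],"claw":-1},
  {"slide":[0,0,0],"angular":[0,0,0],"claw":-1},
])

```text
time: 11.6
ee_pos: [0.6196, 0.0131, 0.1504]
tcp_rot: [-179.9, -9.3, 176.5]
wrist_force: [0.3, -0.5, -0.2]
opening: 0.0104
grasp_force: 59.7
```

Run:
```python
from h import *
o=bot.get_obs();print(o["time"],o["ee_pos"],o["tcp_rot"],o["opening"],o["wrist_force"])
ins(1,-.016,.012,9.2,gz=.0465)
im=bot.camera("top"); ribs(im,"abc"); print(onz("top",(240,170),.05),onz("top",(225,170),.05))
```

```text
11.6 [0.6196 0.0131 0.1504] [-179.9474   -9.2971  176.4867] 0.01041435844566829 [ 0.2816 -0.4591 -0.2252]
slide [-11.2  -0.   61. ] ang [-0.07 -0.1   0.09]
a rib [ 0.4436 -0.2103] pca 12.5 stripe [ 0.491  -0.1983] yaw 14.2 0.0489
b ? 0
c rib [ 0.4229 -0.3483] pca -11.4 stripe [ 0.4711 -0.3559] yaw -9.0 0.0488
[0.6525 0.0572 0.05  ] [0.6541 0.1094 0.05  ]
```

Request:
play_rows([
  {"slide":[-2.8,0,20],"angular":[0,0,0],"claw":-1},
  {"slide":[-2.8,0,20],"angular":[0,0,0],"claw":-1},
  {"slide":[-2.8,0,11],"angular":[0,0,0],"claw":-1},
  {"slide":[-2.8,0,10],"angular":[0,0,0],"claw":-1},
  {"slide":[0,0,0],"angular":[0,0,0],"claw":-1},
])

```text
time: 12.15
ee_pos: [0.62, 0.0129, 0.088]
tcp_rot: [-179.9, -9.4, 176.4]
wrist_force: [-0.4, -0.0, -0.4]
opening: 0.0106
grasp_force: 59.7
```

Request:
play_rows([
  {"slide":[-4,0,-0.3],"angular":[0,0,0],"claw":-1},
  {"slide":[-4,0,-0.3],"angular":[0,0,0],"claw":-1},
  {"slide":[-3,0,-0.2],"angular":[0,0,0],"claw":-1},
  {"slide":[-2,0,0],"angular":[0,0,0],"claw":-1},
  {"slide":[0,0,0],"angular":[0,0,0],"claw":-1},
])

```text
time: 12.65
ee_pos: [0.6337, 0.0121, 0.0875]
tcp_rot: [-179.9, -9.3, 176.4]
wrist_force: [0.6, -0.1, -0.7]
opening: 0.011
grasp_force: 59.7
```

Request:
play_rows([
  {"slide":[-1.5,0,0],"angular":[0,0,0],"claw":-1},
  {"slide":[-1,0,0],"angular":[0,0,0],"claw":-1},
  {"slide":[0,0,0],"angular":[0,0,0],"claw":-1},
])

```text
time: 12.95
ee_pos: [0.6359, 0.012, 0.0871]
tcp_rot: [-179.9, -9.3, 176.4]
wrist_force: [0.4, 0.2, -0.5]
opening: 0.0107
grasp_force: 59.7
```

Request:
play_rows([
  {"slide":[-1,0,0],"angular":[0,0,0],"claw":-1},
  {"slide":[0,0,0],"angular":[0,0,0],"claw":-1},
])

```text
time: 13.15
ee_pos: [0.6368, 0.0119, 0.087]
tcp_rot: [-179.9, -9.3, 176.4]
wrist_force: [0.1, -0.4, -1.1]
opening: 0.0111
grasp_force: 59.7
```

Run:
```python
from h import *
o=bot.get_obs();print(o["time"],o["ee_pos"],o["tcp_rot"],o["opening"],o["wrist_force"])
ins(1,0,.0105,9.2,gz=.0465)
```

```text
13.15 [0.6368 0.0119 0.087 ] [-179.938    -9.3348  176.4087] 0.011069416183083275 [ 0.1365 -0.4369 -1.1496]
slide [0.1 0.1 0.1] ang [-0.06 -0.13  0.01]
```

Still no wall contact; probe 1 mm at a time.

Request:
play_rows([
  {"slide":[-1,0,0],"angular":[0,0,0],"claw":-1},
  {"slide":[0,0,0],"angular":[0,0,0],"claw":-1},
])

```text
time: 13.35
ee_pos: [0.6375, 0.0118, 0.0868]
tcp_rot: [-179.9, -9.4, 176.4]
wrist_force: [-2.6, 1.4, 0.9]
opening: 0.0106
grasp_force: 59.9
```

Request:
play_rows([
  {"slide":[-1,0,0],"angular":[0,0,0],"claw":-1},
  {"slide":[0,0,0],"angular":[0,0,0],"claw":-1},
])

```text
time: 13.55
ee_pos: [0.6377, 0.0118, 0.0869]
tcp_rot: [-179.9, -9.5, 176.4]
wrist_force: [-8.2, 0.5, 4.1]
opening: 0.0107
grasp_force: 60.2
```

Request:
play_rows([
  {"slide":[-1,0,0],"angular":[0,0,0],"claw":-1},
  {"slide":[0,0,0],"angular":[0,0,0],"claw":-1},
])

```text
time: 13.75
ee_pos: [0.6379, 0.0118, 0.087]
tcp_rot: [-179.9, -9.6, 176.4]
wrist_force: [-11.7, 0.6, 7.1]
opening: 0.0109
grasp_force: 60.6
```

Request:
play_rows([
  {"slide":[2.9,0,0.5],"angular":[0,0,0],"claw":-1},
  {"slide":[1.5,0,2.2],"angular":[0,-2.2,0],"claw":-1},
  {"slide":[1.5,0,2],"angular":[0,-2,0],"claw":-1},
  {"slide":[1.5,0,2],"angular":[0,-2,0],"claw":-1},
  {"slide":[1.2,0,1.5],"angular":[0,-1.5,0],"claw":-1},
  {"slide":[1.2,0,1.5],"angular":[0,-1.6,0],"claw":-1},
  {"slide":[0,0,0],"angular":[0,0,0],"claw":-1},
  {"slide":[0,0,0],"angular":[0,0,0],"claw":-1},
])

```text
time: 14.55
ee_pos: [0.6291, 0.0124, 0.0782]
tcp_rot: [-179.9, -0.0, 176.4]
wrist_force: [0.4, -0.2, -1.0]
opening: 0.0103
grasp_force: 59.7
```

Request:
play_rows([
  {"slide":[0,0,1],"angular":[0,0,0],"claw":-1},
  {"slide":[0,0,0],"angular":[0,0,0],"claw":-1},
  {"slide":[0,0,0],"angular":[0,0,0],"claw":-1},
])

```text
time: 14.85
ee_pos: [0.6294, 0.0123, 0.0771]
tcp_rot: [-179.9, -0.0, 176.4]
wrist_force: [0.2, -0.8, 1.6]
opening: 0.0107
grasp_force: 60.0
```

Request:
play_rows([
  {"slide":[0,0,0.8],"angular":[0,0,0],"claw":-1},
  {"slide":[0,0,0],"angular":[0,0,0],"claw":-1},
  {"slide":[0,0,0],"angular":[0,0,0],"claw":-1},
])

```text
time: 15.15
ee_pos: [0.6293, 0.0123, 0.0769]
tcp_rot: [-179.9, -0.0, 176.4]
wrist_force: [-2.5, -0.2, 5.8]
opening: 0.0108
grasp_force: 60.7
```

Request:
play_rows([
  {"slide":[0,0,0],"angular":[0,0,0],"claw":0},
  {"slide":[0,0,0],"angular":[0,0,0],"claw":0},
  {"slide":[0,0,0],"angular":[0,0,0],"claw":0},
  {"slide":[0,0,-5],"angular":[0,0,0],"claw":0},
  {"slide":[0,0,-35],"angular":[0,0,0],"claw":0},
  {"slide":[0,0,-40],"angular":[0,0,0],"claw":0},
])

```text
time: 15.75
ee_pos: [0.6282, 0.0124, 0.1557]
tcp_rot: [-179.9, -0.2, 176.4]
wrist_force: [0.5, -0.2, 0.4]
opening: 0.0426
grasp_force: 0.0
```

Run:
```python
from h import *
o=bot.get_obs();print(o["time"],o["ee_pos"],o["opening"])
ribs(bot.camera("top"),"ac")
f=rows(.4436,-.2104,.15,13)
```

```text
15.75 [0.6282 0.0124 0.1557] 0.04257234599153881
a rib [ 0.4437 -0.2104] pca 13.3 stripe [ 0.491  -0.1983] yaw 14.3 0.0488
c rib [ 0.423  -0.3483] pca -11.5 stripe [ 0.471 -0.356] yaw -9.2 0.0487
slide [ 172.7 -234.1   13.6] ang [ -0.08   0.37 -16.58]
```

Request:
play_rows([
  {"slide":[28.8,-39,0],"angular":[0,0,0],"claw":0.4},
  {"slide":[28.8,-39,0],"angular":[0,0,0],"claw":0.4},
  {"slide":[28.8,-39,0],"angular":[0,0,0],"claw":0.4},
  {"slide":[28.8,-39,0],"angular":[0,0,0],"claw":0.4},
  {"slide":[28.8,-39,0],"angular":[0,0,0],"claw":0.4},
  {"slide":[28.8,-39,0],"angular":[0,0,0],"claw":0.4},
  {"slide":[0,0,0],"angular":[0,0.2,-8.3],"claw":0.4},
  {"slide":[0,0,0],"angular":[0,0.2,-8.3],"claw":0.4},
])

```text
time: 16.6
ee_pos: [0.4411, -0.2117, 0.1571]
tcp_rot: [-180.0, -0.4, -166.8]
wrist_force: [0.4, 0.7, 0.0]
opening: 0.0597
grasp_force: 0.0
```

Request:
play_rows([
  {"slide":[0,0,0],"angular":[0,0,0],"claw":0.4},
  {"slide":[0,0,0],"angular":[0,0,0],"claw":0.4},
])

```text
time: 16.8
ee_pos: [0.4422, -0.2103, 0.1567]
tcp_rot: [-180.0, -0.4, -167.2]
wrist_force: [-0.6, 0.7, 1.0]
opening: 0.0597
grasp_force: 0.0
```

Run:
```python
from h import *
print(bot.get_obs()["q"]);f=rows(.4437,-.2104,.046,13.2)
```

```text
[-25.2862  -3.805   -9.1289  85.014   -0.2681 -38.0721]
slide [ -2.3  -0.5 110.7] ang [-0.   -0.43 -0.41]
```

Request:
play_rows([
  {"slide":[-2,-0.5,20],"angular":[0,-0.43,-0.4],"claw":0.4},
  {"slide":[0,0,30],"angular":[0,0,0],"claw":0.4},
  {"slide":[0,0,30],"angular":[0,0,0],"claw":0.4},
  {"slide":[0,0,30],"angular":[0,0,0],"claw":0.4},
  {"slide":[0,0,0],"angular":[0,0,0],"claw":0.4},
  {"slide":[0,0,0],"angular":[0,0,0],"claw":-1},
  {"slide":[0,0,0],"angular":[0,0,0],"claw":-1},
  {"slide":[0,0,0],"angular":[0,0,0],"claw":-1},
])

```text
time: 17.6
ee_pos: [0.4449, -0.2108, 0.0483]
tcp_rot: [-179.9, 0.1, -166.6]
wrist_force: [0.2, 0.0, -0.2]
opening: 0.0166
grasp_force: 0.0
```

Request:
play_rows([
  {"slide":[0,0,0],"angular":[0,0,0],"claw":-1},
  {"slide":[0,0,0],"angular":[0,0,0],"claw":-1},
  {"slide":[0,0,0],"angular":[0,0,0],"claw":-1},
])

```text
time: 17.9
ee_pos: [0.4448, -0.2107, 0.0481]
tcp_rot: [-179.9, 0.1, -166.6]
wrist_force: [-0.7, 0.9, 6.5]
opening: 0.0108
grasp_force: 59.1
```

Run:
```python
from h import *
o=bot.get_obs();print(o["time"],o["ee_pos"],o["tcp_rot"],o["opening"],o["wrist_force"])
p=o["ee_pos"]+[0,0,.105];r=Ro.from_euler("xyz",o["tcp_rot"],degrees=True)
ins(2,-.016,.055,9.2,gz=o["ee_pos"][2],frm=(p,r))
```

```text
17.9 [ 0.4448 -0.2107  0.0481] [-179.9328    0.1043 -166.5929] 0.010756904765294591 [-0.7318  0.9405  6.5037]
slide [-202.2  107.8   20.4] ang [-1.42  9.25 16.97]
```

Request:
play_rows([
  {"slide":[0,0,-25],"angular":[0,0,0],"claw":-1},
  {"slide":[0,0,-40],"angular":[0,0,0],"claw":-1},
  {"slide":[0,0,-40],"angular":[0,0,0],"claw":-1},
  {"slide":[-22,12,0],"angular":[0,0,0],"claw":-1},
  {"slide":[-40,21,0],"angular":[0,0,0],"claw":-1},
  {"slide":[-40,21,0],"angular":[0,0,0],"claw":-1},
  {"slide":[-40,21,0],"angular":[0,0,0],"claw":-1},
  {"slide":[-40,21,0],"angular":[0,0,0],"claw":-1},
])

```text
time: 18.7
ee_pos: [0.6, -0.0734, 0.1519]
tcp_rot: [-180.0, 0.0, -166.6]
wrist_force: [-0.1, -1.0, -0.9]
opening: 0.0105
grasp_force: 58.8
```

Request:
play_rows([
  {"slide":[-20,12,0],"angular":[0,0,0],"claw":-1},
  {"slide":[0,0,0],"angular":[-0.35,2.31,4.24],"claw":-1},
  {"slide":[0,0,0],"angular":[-0.35,2.31,4.24],"claw":-1},
  {"slide":[0,0,0],"angular":[-0.35,2.31,4.24],"claw":-1},
  {"slide":[0,0,0],"angular":[-0.35,2.31,4.24],"claw":-1},
  {"slide":[0,0,0],"angular":[0,0,0],"claw":-1},
  {"slide":[0,0,0],"angular":[0,0,0],"claw":-1},
])

```text
time: 19.4
ee_pos: [0.6157, -0.0586, 0.1512]
tcp_rot: [180.0, -9.3, 176.5]
wrist_force: [0.8, 0.4, -1.6]
opening: 0.0107
grasp_force: 58.8
```

Run:
```python
from h import *
o=bot.get_obs();print(o["time"],o["ee_pos"],o["tcp_rot"],o["opening"],o["wrist_force"])
ins(2,-.016,.012,9.2,gz=.0481)
ribs(bot.camera("top"),"c")
```

```text
19.4 [ 0.6157 -0.0586  0.1512] [179.9632  -9.2911 176.5331] 0.010730109251459216 [ 0.7814  0.4392 -1.5921]
slide [-10.7  -0.4  60.3] ang [ 0.02 -0.09  0.13]
c rib [ 0.423  -0.3484] pca -11.7 stripe [ 0.4711 -0.3561] yaw -9.2 0.0487
```

Request:
play_rows([
  {"slide":[-2.7,-0.4,20],"angular":[0,0,0],"claw":-1},
  {"slide":[-2.7,0,20],"angular":[0,0,0],"claw":-1},
  {"slide":[-2.7,0,11],"angular":[0,0,0],"claw":-1},
  {"slide":[-2.6,0,9.3],"angular":[0,0,0],"claw":-1},
  {"slide":[0,0,0],"angular":[0,0,0],"claw":-1},
])

```text
time: 19.95
ee_pos: [0.6157, -0.0588, 0.0894]
tcp_rot: [180.0, -9.4, 176.5]
wrist_force: [-0.9, 0.9, -0.3]
opening: 0.0106
grasp_force: 58.8
```

Request:
play_rows([
  {"slide":[-4,0,-0.3],"angular":[0,0,0],"claw":-1},
  {"slide":[-4,0,-0.3],"angular":[0,0,0],"claw":-1},
  {"slide":[-3,0,-0.2],"angular":[0,0,0],"claw":-1},
  {"slide":[-2,0,0],"angular":[0,0,0],"claw":-1},
  {"slide":[-1,0,0],"angular":[0,0,0],"claw":-1},
  {"slide":[0,0,0],"angular":[0,0,0],"claw":-1},
])

```text
time: 20.55
ee_pos: [0.6302, -0.0598, 0.0887]
tcp_rot: [180.0, -9.3, 176.4]
wrist_force: [-0.3, -0.2, -0.9]
opening: 0.0105
grasp_force: 58.8
```

Request:
play_rows([
  {"slide":[-1,0,0],"angular":[0,0,0],"claw":-1},
  {"slide":[0,0,0],"angular":[0,0,0],"claw":-1},
])

```text
time: 20.75
ee_pos: [0.6311, -0.0598, 0.0886]
tcp_rot: [180.0, -9.3, 176.4]
wrist_force: [-0.2, -0.9, -1.7]
opening: 0.0107
grasp_force: 58.8
```

Request:
play_rows([
  {"slide":[-1,0,0],"angular":[0,0,0],"claw":-1},
  {"slide":[0,0,0],"angular":[0,0,0],"claw":-1},
])

```text
time: 20.95
ee_pos: [0.6321, -0.0599, 0.0884]
tcp_rot: [180.0, -9.3, 176.4]
wrist_force: [0.2, -0.6, -1.4]
opening: 0.0106
grasp_force: 58.8
```

Request:
play_rows([
  {"slide":[-1,0,0],"angular":[0,0,0],"claw":-1},
  {"slide":[0,0,0],"angular":[0,0,0],"claw":-1},
])

```text
time: 21.15
ee_pos: [0.6331, -0.06, 0.0882]
tcp_rot: [180.0, -9.3, 176.4]
wrist_force: [0.9, 0.3, -0.3]
opening: 0.0108
grasp_force: 58.8
```

Request:
play_rows([
  {"slide":[-1,0,0],"angular":[0,0,0],"claw":-1},
  {"slide":[0,0,0],"angular":[0,0,0],"claw":-1},
])

```text
time: 21.35
ee_pos: [0.6336, -0.06, 0.0882]
tcp_rot: [180.0, -9.4, 176.4]
wrist_force: [-4.1, -0.1, 1.1]
opening: 0.0111
grasp_force: 59.1
```

Request:
play_rows([
  {"slide":[1.5,0,0.5],"angular":[0,0,0],"claw":-1},
  {"slide":[1.5,0,2.2],"angular":[0,-2.2,0],"claw":-1},
  {"slide":[1.5,0,2],"angular":[0,-2,0],"claw":-1},
  {"slide":[1.5,0,2],"angular":[0,-2,0],"claw":-1},
  {"slide":[1.2,0,1.5],"angular":[0,-1.5,0],"claw":-1},
  {"slide":[1.2,0,1.5],"angular":[0,-1.6,0],"claw":-1},
  {"slide":[0,0,0],"angular":[0,0,0],"claw":-1},
  {"slide":[0,0,0],"angular":[0,0,0],"claw":-1},
])

```text
time: 22.15
ee_pos: [0.6247, -0.0594, 0.0796]
tcp_rot: [180.0, -0.0, 176.4]
wrist_force: [-0.0, -0.1, -1.3]
opening: 0.0107
grasp_force: 58.8
```

Request:
play_rows([
  {"slide":[0,0,1],"angular":[0,0,0],"claw":-1},
  {"slide":[0,0,0],"angular":[0,0,0],"claw":-1},
  {"slide":[0,0,0],"angular":[0,0,0],"claw":-1},
])

```text
time: 22.45
ee_pos: [0.625, -0.0594, 0.0783]
tcp_rot: [180.0, -0.0, 176.4]
wrist_force: [1.6, 0.5, 0.0]
opening: 0.0107
grasp_force: 58.9
```

Request:
play_rows([
  {"slide":[0,0,0.8],"angular":[0,0,0],"claw":-1},
  {"slide":[0,0,0],"angular":[0,0,0],"claw":-1},
  {"slide":[0,0,0],"angular":[0,0,0],"claw":-1},
])

```text
time: 22.75
ee_pos: [0.6249, -0.0593, 0.0782]
tcp_rot: [180.0, 0.0, 176.4]
wrist_force: [-1.6, 0.1, 6.0]
opening: 0.0107
grasp_force: 59.6
```

Seated. Release and go to green (0.423, -0.3484), yaw about -10.5°.

Request:
play_rows([
  {"slide":[0,0,0],"angular":[0,0,0],"claw":0},
  {"slide":[0,0,0],"angular":[0,0,0],"claw":0},
  {"slide":[0,0,0],"angular":[0,0,0],"claw":0},
  {"slide":[0,0,-5],"angular":[0,0,0],"claw":0},
  {"slide":[0,0,-35],"angular":[0,0,0],"claw":0},
  {"slide":[0,0,-40],"angular":[0,0,0],"claw":0},
])

```text
time: 23.35
ee_pos: [0.6238, -0.0594, 0.1572]
tcp_rot: [180.0, -0.2, 176.4]
wrist_force: [1.9, 0.3, 0.3]
opening: 0.0427
grasp_force: 0.0
```

Run:
```python
from h import *
o=bot.get_obs();print(o["time"],o["ee_pos"],o["opening"])
ribs(bot.camera("top"),"c")
f=rows(.423,-.3484,.15,-10.5)
```

```text
23.35 [ 0.6238 -0.0594  0.1572] 0.04265173965501931
c rib [ 0.423  -0.3483] pca -11.2 stripe [ 0.4711 -0.356 ] yaw -9.0 0.0487
slide [ 184.7 -300.9   14.7] ang [0.03 0.38 6.92]
```

Request:
play_rows([
  {"slide":[23,-37.6,0],"angular":[0,0,0],"claw":0.4},
  {"slide":[23,-37.6,0],"angular":[0,0,0],"claw":0.4},
  {"slide":[23,-37.6,0],"angular":[0,0,0],"claw":0.4},
  {"slide":[23,-37.6,0],"angular":[0,0,0],"claw":0.4},
  {"slide":[23,-37.6,0],"angular":[0,0,0],"claw":0.4},
  {"slide":[23,-37.6,0],"angular":[0,0,0],"claw":0.4},
  {"slide":[23,-37.6,0],"angular":[0,0,0],"claw":0.4},
  {"slide":[23,-37.6,0],"angular":[0,0,0],"claw":0.4},
])

```text
time: 24.2
ee_pos: [0.4211, -0.3495, 0.158]
tcp_rot: [-180.0, 0.0, 176.4]
wrist_force: [0.2, -0.0, 0.1]
opening: 0.0601
grasp_force: 0.0
```

Request:
play_rows([
  {"slide":[0,0,0],"angular":[0,0.35,6.9],"claw":0.4},
  {"slide":[0,0,0],"angular":[0,0,0],"claw":0.4},
  {"slide":[0,0,0],"angular":[0,0,0],"claw":0.4},
])

```text
time: 24.5
ee_pos: [0.4225, -0.348, 0.1577]
tcp_rot: [180.0, -0.4, 169.7]
wrist_force: [0.4, 0.3, 0.0]
opening: 0.0599
grasp_force: 0.0
```

Run:
```python
from h import *
print(bot.get_obs()["q"]);f=rows(.423,-.3483,.046,-10.5)
```

```text
[-39.393    4.057   -1.144   85.1182  -0.1726 -29.0811]
slide [ -1.2  -0.2 111.7] ang [ 0.   -0.36  0.19]
```

Request:
play_rows([
  {"slide":[-1,0,21.5],"angular":[0,-0.36,0.2],"claw":0.4},
  {"slide":[0,0,30],"angular":[0,0,0],"claw":0.4},
  {"slide":[0,0,30],"angular":[0,0,0],"claw":0.4},
  {"slide":[0,0,30],"angular":[0,0,0],"claw":0.4},
  {"slide":[0,0,0],"angular":[0,0,0],"claw":0.4},
  {"slide":[0,0,0],"angular":[0,0,0],"claw":-1},
  {"slide":[0,0,0],"angular":[0,0,0],"claw":-1},
  {"slide":[0,0,0],"angular":[0,0,0],"claw":-1},
])

```text
time: 25.3
ee_pos: [0.4241, -0.3488, 0.0479]
tcp_rot: [-179.9, 0.1, 169.4]
wrist_force: [-0.4, 0.2, 0.6]
opening: 0.0167
grasp_force: 0.0
```

Request:
play_rows([
  {"slide":[0,0,0],"angular":[0,0,0],"claw":-1},
  {"slide":[0,0,0],"angular":[0,0,0],"claw":-1},
  {"slide":[0,0,0],"angular":[0,0,0],"claw":-1},
])

```text
time: 25.6
ee_pos: [0.4239, -0.3487, 0.0477]
tcp_rot: [-180.0, 0.1, 169.3]
wrist_force: [1.2, 2.0, 6.1]
opening: 0.0108
grasp_force: 61.6
```

Run:
```python
from h import *
o=bot.get_obs();print(o["time"],o["ee_pos"],o["tcp_rot"],o["opening"],o["wrist_force"])
p=o["ee_pos"]+[0,0,.105];r=Ro.from_euler("xyz",o["tcp_rot"],degrees=True)
ins(3,-.016,.055,9.2,gz=o["ee_pos"][2],frm=(p,r))
```

```text
25.6 [ 0.4239 -0.3487  0.0477] [-179.9573    0.1195  169.3386] 0.010771323044457989 [1.1902 2.0371 6.0929]
slide [-144.4  249.    20.2] ang [ 0.52  9.31 -7.05]
```

Request:
play_rows([
  {"slide":[0,0,-25],"angular":[0,0,0],"claw":-1},
  {"slide":[0,0,-40],"angular":[0,0,0],"claw":-1},
  {"slide":[0,0,-40],"angular":[0,0,0],"claw":-1},
  {"slide":[-12,20,0],"angular":[0,0,0],"claw":-1},
  {"slide":[-23,40,0],"angular":[0,0,0],"claw":-1},
  {"slide":[-23,40,0],"angular":[0,0,0],"claw":-1},
  {"slide":[-23,40,0],"angular":[0,0,0],"claw":-1},
  {"slide":[-23,40,0],"angular":[0,0,0],"claw":-1},
])

```text
time: 26.4
ee_pos: [0.5597, -0.1893, 0.1514]
tcp_rot: [-180.0, 0.0, 169.3]
wrist_force: [0.5, -0.7, -1.4]
opening: 0.0108
grasp_force: 60.4
```

Request:
play_rows([
  {"slide":[-23,40,0],"angular":[0,0,0],"claw":-1},
  {"slide":[-17,29,0],"angular":[0,0,0],"claw":-1},
  {"slide":[0,0,0],"angular":[0.17,3.1,-2.35],"claw":-1},
  {"slide":[0,0,0],"angular":[0.17,3.1,-2.35],"claw":-1},
  {"slide":[0,0,0],"angular":[0.17,3.1,-2.35],"claw":-1},
  {"slide":[0,0,0],"angular":[0,0,0],"claw":-1},
  {"slide":[0,0,0],"angular":[0,0,0],"claw":-1},
])

```text
time: 27.1
ee_pos: [0.6111, -0.1304, 0.1505]
tcp_rot: [179.9, -9.3, 176.3]
wrist_force: [-0.0, -0.8, -1.2]
opening: 0.0107
grasp_force: 60.4
```

Run:
```python
from h import *
o=bot.get_obs();print(o["time"],o["ee_pos"],o["tcp_rot"],o["opening"],o["wrist_force"])
ins(3,-.016,.012,9.2,gz=.0477)
```

```text
27.1 [ 0.6111 -0.1304  0.1505] [179.9368  -9.287  176.3229] 0.010709985338413087 [-0.0015 -0.84   -1.2264]
slide [-10.7  -0.3  60. ] ang [ 0.08 -0.09 -0.08]
```

Request:
play_rows([
  {"slide":[-2.7,-0.3,20],"angular":[0,0,0],"claw":-1},
  {"slide":[-2.7,0,20],"angular":[0,0,0],"claw":-1},
  {"slide":[-2.7,0,11],"angular":[0,0,0],"claw":-1},
  {"slide":[-2.6,0,9],"angular":[0,0,0],"claw":-1},
  {"slide":[0,0,0],"angular":[0,0,0],"claw":-1},
])

```text
time: 27.6
ee_pos: [0.6112, -0.1306, 0.0893]
tcp_rot: [179.9, -9.4, 176.4]
wrist_force: [-0.3, -0.4, -0.5]
opening: 0.0106
grasp_force: 60.5
```

Request:
play_rows([
  {"slide":[-4,0,-0.3],"angular":[0,0,0],"claw":-1},
  {"slide":[-4,0,-0.3],"angular":[0,0,0],"claw":-1},
  {"slide":[-3,0,-0.2],"angular":[0,0,0],"claw":-1},
  {"slide":[-2,0,0],"angular":[0,0,0],"claw":-1},
  {"slide":[-1,0,0],"angular":[0,0,0],"claw":-1},
  {"slide":[0,0,0],"angular":[0,0,0],"claw":-1},
])

```text
time: 28.2
ee_pos: [0.6256, -0.1315, 0.0884]
tcp_rot: [179.9, -9.3, 176.4]
wrist_force: [0.1, 0.0, -1.9]
opening: 0.0105
grasp_force: 60.5
```

Request:
play_rows([
  {"slide":[-1,0,0],"angular":[0,0,0],"claw":-1},
  {"slide":[0,0,0],"angular":[0,0,0],"claw":-1},
])

```text
time: 28.4
ee_pos: [0.6265, -0.1315, 0.0884]
tcp_rot: [179.9, -9.3, 176.4]
wrist_force: [-0.4, -0.1, -1.6]
opening: 0.0109
grasp_force: 60.5
```

Request:
play_rows([
  {"slide":[-1,0,0],"angular":[0,0,0],"claw":-1},
  {"slide":[0,0,0],"angular":[0,0,0],"claw":-1},
])

```text
time: 28.6
ee_pos: [0.6275, -0.1316, 0.0882]
tcp_rot: [179.9, -9.3, 176.4]
wrist_force: [0.4, 0.3, -1.0]
opening: 0.0105
grasp_force: 60.5
```

Request:
play_rows([
  {"slide":[-1,0,0],"angular":[0,0,0],"claw":-1},
  {"slide":[0,0,0],"angular":[0,0,0],"claw":-1},
])

```text
time: 28.8
ee_pos: [0.6286, -0.1317, 0.088]
tcp_rot: [179.9, -9.3, 176.4]
wrist_force: [-0.6, -0.4, -0.6]
opening: 0.0106
grasp_force: 60.5
```

Request:
play_rows([
  {"slide":[-1,0,0],"angular":[0,0,0],"claw":-1},
  {"slide":[0,0,0],"angular":[0,0,0],"claw":-1},
])

```text
time: 29.0
ee_pos: [0.629, -0.1317, 0.088]
tcp_rot: [179.9, -9.4, 176.4]
wrist_force: [-2.8, 0.2, 1.3]
opening: 0.0107
grasp_force: 60.8
```

Request:
play_rows([
  {"slide":[1.5,0,0.5],"angular":[0,0,0],"claw":-1},
  {"slide":[1.5,0,2.2],"angular":[0,-2.2,0],"claw":-1},
  {"slide":[1.5,0,2],"angular":[0,-2,0],"claw":-1},
  {"slide":[1.5,0,2],"angular":[0,-2,0],"claw":-1},
  {"slide":[1.2,0,1.5],"angular":[0,-1.5,0],"claw":-1},
  {"slide":[1.2,0,1.5],"angular":[0,-1.6,0],"claw":-1},
  {"slide":[0,0,0],"angular":[0,0,0],"claw":-1},
  {"slide":[0,0,0],"angular":[0,0,0],"claw":-1},
])

```text
time: 29.8
ee_pos: [0.6201, -0.1311, 0.0794]
tcp_rot: [179.9, -0.0, 176.4]
wrist_force: [-0.5, -0.4, -1.9]
opening: 0.0103
grasp_force: 60.4
```

Request:
play_rows([
  {"slide":[0,0,1],"angular":[0,0,0],"claw":-1},
  {"slide":[0,0,0],"angular":[0,0,0],"claw":-1},
  {"slide":[0,0,0],"angular":[0,0,0],"claw":-1},
])

```text
time: 30.1
ee_pos: [0.6203, -0.1311, 0.078]
tcp_rot: [179.9, -0.1, 176.4]
wrist_force: [0.1, -0.4, -1.5]
opening: 0.0108
grasp_force: 60.5
```

Request:
play_rows([
  {"slide":[0,0,0.8],"angular":[0,0,0],"claw":-1},
  {"slide":[0,0,0],"angular":[0,0,0],"claw":-1},
  {"slide":[0,0,0],"angular":[0,0,0],"claw":-1},
])

```text
time: 30.4
ee_pos: [0.6203, -0.1311, 0.0778]
tcp_rot: [179.9, -0.0, 176.4]
wrist_force: [-1.1, 1.1, 3.3]
opening: 0.011
grasp_force: 61.0
```

Request:
play_rows([
  {"slide":[0,0,0],"angular":[0,0,0],"claw":0},
  {"slide":[0,0,0],"angular":[0,0,0],"claw":0},
  {"slide":[0,0,0],"angular":[0,0,0],"claw":0},
  {"slide":[0,0,-5],"angular":[0,0,0],"claw":0},
  {"slide":[0,0,-35],"angular":[0,0,0],"claw":0},
  {"slide":[0,0,-40],"angular":[0,0,0],"claw":0},
])

```text
time: 31.0
ee_pos: [0.6193, -0.1311, 0.157]
tcp_rot: [179.9, -0.2, 176.4]
wrist_force: [0.5, -0.8, 0.4]
opening: 0.0426
grasp_force: 0.0
```

Run:
```python
from h import *
o=bot.get_obs();print(o["time"],o["ee_pos"],o["opening"])
f=rows(.4315,-.058,.12,87.5)
```

```text
31.0 [ 0.6193 -0.1311  0.157 ] 0.04262279810118344
slide [191.9  61.   37.8] ang [  0.24  -0.09 -91.12]
```

Request:
play_rows([
  {"slide":[38.4,12.2,0],"angular":[0,0,0],"claw":0.3},
  {"slide":[38.4,12.2,0],"angular":[0,0,0],"claw":0.3},
  {"slide":[38.4,12.2,0],"angular":[0,0,0],"claw":0.3},
  {"slide":[38.4,12.2,0],"angular":[0,0,0],"claw":0.3},
  {"slide":[38.4,12.2,0],"angular":[0,0,0],"claw":0.3},
  {"slide":[0,0,0],"angular":[0,0,-8.5],"claw":0.3},
  {"slide":[0,0,0],"angular":[0,0,-8.5],"claw":0.3},
  {"slide":[0,0,0],"angular":[0,0,-8.5],"claw":0.3},
])

```text
time: 31.8
ee_pos: [0.4323, -0.0581, 0.1583]
tcp_rot: [180.0, 0.1, -157.8]
wrist_force: [0.2, 1.0, 0.2]
opening: 0.0556
grasp_force: 0.0
```

Request:
play_rows([
  {"slide":[0,0,0],"angular":[0,0,-8.5],"claw":0.3},
  {"slide":[0,0,0],"angular":[0,0,-8.5],"claw":0.3},
  {"slide":[0,0,0],"angular":[0,0,-8.5],"claw":0.3},
  {"slide":[0,0,0],"angular":[0,0,-8.5],"claw":0.3},
  {"slide":[0,0,0],"angular":[0,0,-8.5],"claw":0.3},
  {"slide":[0,0,0],"angular":[0,0,-8.5],"claw":0.3},
  {"slide":[0,0,0],"angular":[0,0,-8.5],"claw":0.3},
  {"slide":[0,0,0],"angular":[0,0,-6.1],"claw":0.3},
])

```text
time: 32.6
ee_pos: [0.4325, -0.0582, 0.158]
tcp_rot: [-180.0, 0.1, -92.2]
wrist_force: [-0.0, -0.4, 0.3]
opening: 0.0553
grasp_force: 0.0
```

Run:
```python
from h import *
o=bot.get_obs();print(o["time"],o["ee_pos"],o["q"],o["tcp_rot"])
im=bot.camera("scene"); h=cv2.cvtColor(up(im),cv2.COLOR_RGB2HSV)
m=((h[...,0]>20)&(h[...,0]<32)&(h[...,1]>130)).astype(np.uint8); m[:150*S]=0;m[230*S:]=0;m[:,260*S:]=m[:,260*S:];m[:,:240*S]=0;m[:,330*S:]=0
for a,c,b,q in blobs(m,40): print(a,c,onz("scene",c,.03))
print(proj("scene",[.4315,-.057,.03]))
f=rows(.4315,-.058,.03,87.5)
cv2.imwrite("pics/s4.png",cv2.resize(im[130:250,190:340,::-1],None,fx=5,fy=5,interpolation=cv2.INTER_CUBIC))
```

```text
32.6 [ 0.4325 -0.0582  0.158 ] [ -7.7088 -11.4836 -15.838   85.6505   0.0633 -95.5218] [-179.9988    0.0634  -92.1871]
691 [288.7126 191.8555] [ 0.4342 -0.0581  0.03  ]
[289.353  192.3268]
slide [ -0.1   1.  128. ] ang [-0.    0.06  0.6 ]
```

View pics/s4.png

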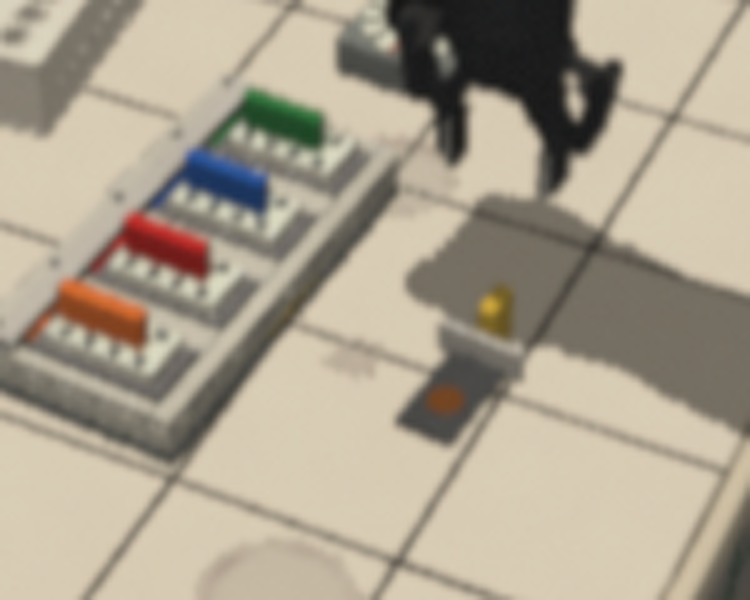

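Request:
play_rows([
  {"slide":[0,1,38],"angular":[0,0,0.6],"claw":0.3},
  {"slide":[0,0,35],"angular":[0,0,0],"claw":0.3},
  {"slide":[0,0,35],"angular":[0,0,0],"claw":0.3},
  {"slide":[0,0,20],"angular":[0,0,0],"claw":0.3},
  {"slide":[0,0,0],"angular":[0,0,0],"claw":0.3},
  {"slide":[0,0,0],"angular":[0,0,0],"claw":-1},
  {"slide":[0,0,0],"angular":[0,0,0],"claw":-1},
  {"slide":[0,0,0],"angular":[0,0,0],"claw":-1},
])

```text
time: 33.45
ee_pos: [0.4323, -0.0582, 0.031]
tcp_rot: [-179.9, 0.1, -93.1]
wrist_force: [-0.2, -0.5, 3.1]
opening: 0.0124
grasp_force: 5.9
```

Request:
play_rows([
  {"slide":[0,0,0],"angular":[0,0,0],"claw":-1},
  {"slide":[0,0,0],"angular":[0,0,0],"claw":-1},
  {"slide":[0,0,0],"angular":[0,0,0],"claw":-1},
])

```text
time: 33.75
ee_pos: [0.4324, -0.0582, 0.0312]
tcp_rot: [-179.9, 0.1, -93.1]
wrist_force: [0.9, -0.9, 6.5]
opening: 0.0111
grasp_force: 58.7
```

Run:
```python
from h import *
o=bot.get_obs();print(o["time"],o["ee_pos"],o["tcp_rot"],o["opening"],o["wrist_force"])
z=o["ee_pos"][2]
p=o["ee_pos"]+[0,0,.015];r=Ro.from_euler("xyz",o["tcp_rot"],degrees=True)
# blade origin 100 mm before slot (front x=-71), grip at blade x = -21
print(rp(-.071-.095-.021,0)); f=rows(*rp(-.071-.095-.021,0),z+.015,PSI,frm=(p,r))
```

```text
33.75 [ 0.4324 -0.0582  0.0312] [-179.8713    0.0553  -93.1325] 0.011080538899373148 [ 0.9118 -0.9302  6.513 ]
[ 0.4434 -0.012 ]
slide [-46.7  -8.4   0.1] ang [-0.06  0.14 90.47]
```

Request:
play_rows([
  {"slide":[0,0,-15],"angular":[0,0,0],"claw":-1},
  {"slide":[-15,-2.8,0],"angular":[0,0,0],"claw":-1},
  {"slide":[-16,-2.8,0],"angular":[0,0,0],"claw":-1},
  {"slide":[-16,-2.8,0],"angular":[0,0,0],"claw":-1},
  {"slide":[0,0,0],"angular":[0,0,8.2],"claw":-1},
  {"slide":[0,0,0],"angular":[0,0,8.2],"claw":-1},
  {"slide":[0,0,0],"angular":[0,0,8.2],"claw":-1},
  {"slide":[0,0,0],"angular":[0,0,8.2],"claw":-1},
])

```text
time: 34.55
ee_pos: [0.4425, -0.0115, 0.0451]
tcp_rot: [180.0, 0.1, -126.3]
wrist_force: [-0.7, 0.6, -1.4]
opening: 0.0116
grasp_force: 58.1
```

Request:
play_rows([
  {"slide":[0,0,0],"angular":[0,0,8.2],"claw":-1},
  {"slide":[0,0,0],"angular":[0,0,8.2],"claw":-1},
  {"slide":[0,0,0],"angular":[0,0,8.2],"claw":-1},
  {"slide":[0,0,0],"angular":[0,0,8.2],"claw":-1},
  {"slide":[0,0,0],"angular":[0,0,8.2],"claw":-1},
  {"slide":[0,0,0],"angular":[0,0,8.2],"claw":-1},
  {"slide":[0,0,0],"angular":[0,0,8.2],"claw":-1},
  {"slide":[0,0,0],"angular":[0,0,0],"claw":-1},
])

```text
time: 35.35
ee_pos: [0.4425, -0.0116, 0.0451]
tcp_rot: [179.9, 0.0, 176.5]
wrist_force: [-0.3, -0.2, -0.7]
opening: 0.0108
grasp_force: 58.2
```

Run:
```python
from h import *
o=bot.get_obs();print(o["time"],o["ee_pos"],o["tcp_rot"],o["opening"],o["wrist_force"])
z=.0327
f=rows(*rp(-.071-.085-.021,0),z,PSI); f=rows(*rp(-.071-.021,0),z,PSI,frm=f)
im=bot.camera("top"); np.save("t3.npy",im); s=bot.camera("scene")
a=cv2.resize(im[150:250,210:310,::-1],(400,400),interpolation=cv2.INTER_CUBIC);b=cv2.resize(s[150:250,210:310,::-1],(400,400),interpolation=cv2.INTER_CUBIC)
cv2.imwrite("pics/ts.png",np.hstack([a,b]))
```

```text
35.35 [ 0.4425 -0.0116  0.0451] [179.9321   0.0025 176.5473] 0.01080638557383269 [-0.3417 -0.151  -0.6892]
slide [-10.9  -0.4  12.4] ang [0.07 0.   0.15]
slide [-85.  -0.   0.] ang [0. 0. 0.]
```

View pics/ts.png

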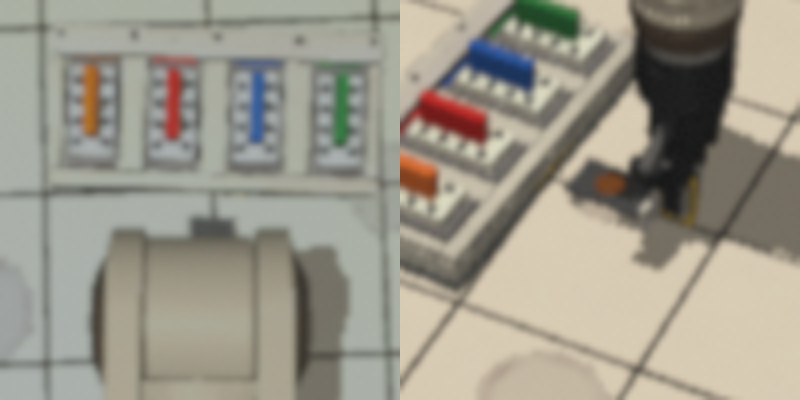

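Request:
play_rows([
  {"slide":[-5,-0.4,6],"angular":[0,0,0.15],"claw":-1},
  {"slide":[-6,0,6.2],"angular":[0,0,0],"claw":-1},
  {"slide":[0,0,0],"angular":[0,0,0],"claw":-1},
  {"slide":[-10,0,0],"angular":[0,0,0],"claw":-1},
  {"slide":[-10,0,0],"angular":[0,0,0],"claw":-1},
  {"slide":[0,0,0],"angular":[0,0,0],"claw":-1},
])

```text
time: 36.05
ee_pos: [0.4747, -0.0139, 0.0324]
tcp_rot: [179.9, 0.0, 176.5]
wrist_force: [-0.2, 0.2, -0.2]
opening: 0.0111
grasp_force: 58.2
```

Request:
play_rows([
  {"slide":[-12,0,0],"angular":[0,0,0],"claw":-1},
  {"slide":[-12,0,0],"angular":[0,0,0],"claw":-1},
  {"slide":[-12,0,0],"angular":[0,0,0],"claw":-1},
  {"slide":[-10,0,0],"angular":[0,0,0],"claw":-1},
  {"slide":[-10,0,0],"angular":[0,0,0],"claw":-1},
  {"slide":[0,0,0],"angular":[0,0,0],"claw":-1},
])

```text
time: 36.65
ee_pos: [0.5303, -0.0173, 0.0322]
tcp_rot: [179.9, -0.0, 176.5]
wrist_force: [-0.8, -0.1, -0.1]
opening: 0.0111
grasp_force: 58.2
```

Request:
play_rows([
  {"slide":[-3,0,0],"angular":[0,0,0],"claw":-1},
  {"slide":[-2,0,0],"angular":[0,0,0],"claw":-1},
  {"slide":[0,0,0],"angular":[0,0,0],"claw":-1},
])

```text
time: 36.95
ee_pos: [0.5341, -0.0175, 0.0324]
tcp_rot: [179.9, -0.0, 176.5]
wrist_force: [0.2, 0.1, -0.9]
opening: 0.0113
grasp_force: 58.2
```

Run:
```python
from h import *
o=bot.get_obs();print(o["time"],o["ee_pos"],o["tcp_rot"],o["opening"],o["wrist_force"])
rows(*rp(-.071-.021,0),.0312,PSI)
```

```text
36.95 [ 0.5341 -0.0175  0.0324] [179.9328  -0.0294 176.528 ] 0.011278370296082717 [ 0.2425  0.1492 -0.9025]
slide [-4.1 -0.2  1.2] ang [ 0.07 -0.03  0.13]
```

Request:
play_rows([
  {"slide":[-2,0,0.6],"angular":[0,0,0],"claw":-1},
  {"slide":[0,0,0],"angular":[0,0,0],"claw":-1},
])

```text
time: 37.15
ee_pos: [0.5362, -0.0176, 0.0318]
tcp_rot: [179.9, -0.0, 176.5]
wrist_force: [0.1, -0.6, -1.2]
opening: 0.0111
grasp_force: 58.2
```

Request:
play_rows([
  {"slide":[-1,0,0],"angular":[0,0,0],"claw":-1},
  {"slide":[0,0,0],"angular":[0,0,0],"claw":-1},
])

```text
time: 37.35
ee_pos: [0.5364, -0.0177, 0.0316]
tcp_rot: [179.9, -0.1, 176.5]
wrist_force: [-5.0, -0.4, 1.4]
opening: 0.011
grasp_force: 58.5
```

Request:
play_rows([
  {"slide":[-1,0,0],"angular":[0,0,0],"claw":-1},
  {"slide":[0,0,0],"angular":[0,0,0],"claw":-1},
])

```text
time: 37.55
ee_pos: [0.5365, -0.0178, 0.0315]
tcp_rot: [179.9, -0.2, 176.5]
wrist_force: [-10.8, -0.3, 4.8]
opening: 0.0112
grasp_force: 59.0
```

Request:
play_rows([
  {"slide":[-1,0,0],"angular":[0,0,0],"claw":-1},
  {"slide":[0,0,0],"angular":[0,0,0],"claw":-1},
])

```text
time: 37.75
ee_pos: [0.5366, -0.0178, 0.0315]
tcp_rot: [179.9, -0.3, 176.5]
wrist_force: [-15.1, -0.1, 9.2]
opening: 0.0112
grasp_force: 59.6
```

Request:
play_rows([
  {"slide":[-1,0,0],"angular":[0,0,0],"claw":-1},
  {"slide":[0,0,0],"angular":[0,0,0],"claw":-1},
])

```text
time: 37.95
ee_pos: [0.5366, -0.0178, 0.0315]
tcp_rot: [179.9, -0.4, 176.5]
wrist_force: [-22.4, 0.9, 13.0]
opening: 0.0113
grasp_force: 60.2
```

Request:
play_rows([
  {"slide":[-1,0,0],"angular":[0,0,0],"claw":-1},
  {"slide":[0,0,0],"angular":[0,0,0],"claw":-1},
])

```text
time: 38.15
ee_pos: [0.5368, -0.0178, 0.0315]
tcp_rot: [180.0, -0.5, 176.5]
wrist_force: [-26.6, 0.6, 14.8]
opening: 0.0111
grasp_force: 60.7
```

Request:
play_rows([
  {"slide":[4,0,0.5],"angular":[0,0,0],"claw":-1},
  {"slide":[0,0,0],"angular":[0,0,0],"claw":-1},
  {"slide":[0,0,0],"angular":[0,0,0],"claw":-1},
])

```text
time: 38.45
ee_pos: [0.5368, -0.0177, 0.0313]
tcp_rot: [179.9, -0.1, 176.5]
wrist_force: [-5.8, 0.0, 3.8]
opening: 0.0113
grasp_force: 58.8
```

Request:
play_rows([
  {"slide":[0,0,0],"angular":[0,0,0],"claw":0},
  {"slide":[0,0,0],"angular":[0,0,0],"claw":0},
  {"slide":[0,0,0],"angular":[0,0,0],"claw":0},
  {"slide":[0,0,-15],"angular":[0,0,0],"claw":0},
  {"slide":[0,0,-40],"angular":[0,0,0],"claw":0},
  {"slide":[0,0,-40],"angular":[0,0,0],"claw":0},
  {"slide":[0,0,-30],"angular":[0,0,0],"claw":0},
])

```text
time: 39.15
ee_pos: [0.5376, -0.0179, 0.1601]
tcp_rot: [179.9, 0.1, 176.5]
wrist_force: [0.9, -0.1, -0.2]
opening: 0.043
grasp_force: 0.0
```

Request:
play_rows([
  {"slide":[40,-20,0],"angular":[0,0,0],"claw":0},
  {"slide":[40,-40,0],"angular":[0,0,0],"claw":0},
  {"slide":[40,-40,0],"angular":[0,0,0],"claw":0},
  {"slide":[20,-40,0],"angular":[0,0,0],"claw":0},
  {"slide":[0,-40,0],"angular":[0,0,0],"claw":0},
  {"slide":[0,0,0],"angular":[0,0,0],"claw":0},
])

```text
time: 39.75
ee_pos: [0.3957, -0.1838, 0.1577]
tcp_rot: [-180.0, 0.1, 176.3]
wrist_force: [0.4, -0.1, 1.0]
opening: 0.0429
grasp_force: 0.0
```

Run:
```python
from h import *
o=bot.get_obs();print(o["time"],o["ee_pos"],o["tcp_rot"],o["opening"],o["wrist_force"])
im=bot.camera("top"); np.save("t4.npy",im)
a=cv2.resize(im[150:210,210:300,::-1],None,fx=5,fy=5,interpolation=cv2.INTER_CUBIC)
b=cv2.resize(im[160:210,310:370,::-1],None,fx=5,fy=6,interpolation=cv2.INTER_CUBIC)
cv2.imwrite("pics/t4.png",np.hstack([a,b]))
gray=cv2.cvtColor(up(im),cv2.COLOR_RGB2GRAY)
m=((gray<70)).astype(np.uint8); m[:165*S]=0;m[200*S:]=0;m[:,:325*S]=0;m[:,362*S:]=0
for a,c,b,q in blobs(m,100): print(a,c,onz("top",c,.05)[:2])
h=cv2.cvtColor(up(im),cv2.COLOR_RGB2HSV)
m=((h[...,1]>60)&((h[...,0]<8)|(h[...,0]>170))).astype(np.uint8);m[:165*S]=0;m[200*S:]=0;m[:,:325*S]=0;m[:,362*S:]=0
for a,c,b,q in blobs(m,10): print("red",a,c,onz("top",c,.034)[:2])
m=((h[...,0]>20)&(h[...,0]<32)&(h[...,1]>130)).astype(np.uint8); m[:190*S]=0;m[225*S:]=0;m[:,:240*S]=0;m[:,290*S:]=0
for a,c,b,q in blobs(m,20): print("handle",a,c,onz("top",c,.04)[:2], rp(-.071-.02,0))
# dial centre from scene view
```

```text
39.75 [ 0.3957 -0.1838  0.1577] [-179.967     0.0997  176.2767] 0.04291839551798644 [ 0.4367 -0.1441  0.9524]
1676 [343.9636 182.8462] [ 0.5971 -0.3007]
handle 288 [262.6224 202.8637] [ 0.5366 -0.0181] [ 0.5392 -0.018 ]
```

View pics/t4.png

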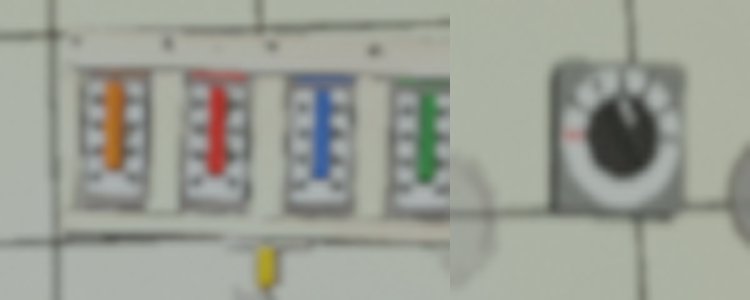

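Run:
```python
from h import *
s=bot.camera("scene")
g=cv2.cvtColor(up(s),cv2.COLOR_RGB2GRAY)
t=np.load("t4.npy"); gt=cv2.cvtColor(up(t),cv2.COLOR_RGB2GRAY)
u=proj("scene",[.597,-.301,.05]);print(u)
m=(g<65).astype(np.uint8); w=np.zeros_like(m); y,x=int(u[1]*S),int(u[0]*S); w[y-60:y+60,x-60:x+60]=1
for a,c,b,q in blobs(m*w,60):
    print("scene knob",a,c,onz("scene",c,.055)[:2])
    cs,ds=ray("scene",c); ct,dt=ray("top",(343.96,182.85))
    A=np.c_[ds,-dt]; k=np.linalg.lstsq(A,ct-cs,rcond=None)[0]; print((cs+ds*k[0]),(ct+dt*k[1]))
# box outline in top: gray side/top edges
d=cv2.absdiff(gt,np.full_like(gt,int(np.median(gt[160*S:210*S,310*S:325*S]))))
m=(d>18).astype(np.uint8);m[:160*S]=0;m[198*S:]=0;m[:,:326*S]=0;m[:,361*S:]=0
m=cv2.morphologyEx(cv2.morphologyEx(m,cv2.MORPH_CLOSE,np.ones((9,9))),cv2.MORPH_OPEN,np.ones((15,15)))
for a,c,b,q in blobs(m,1000)[:1]: print("box",a,c,onz("top",c,.03)[:2],[onz("top",p,.034)[:2] for p in b])
# pointer stripe: bright pixels inside the knob
r=np.hypot(*(np.indices(gt.shape).transpose(1,2,0)-np.array([182.85,344.2])*S).transpose(2,0,1))/S
m=((r<6.5)&(gt>85)).astype(np.uint8)
for a,c,b,q in blobs(m,8):
    v=np.linalg.svd(q-q.mean(0))[2][0]; print("ptr",a,c,v,np.linalg.norm(np.ptp(q,0)), onz("top",c,.076)[:2])
cv2.imwrite("pics/last.png",cv2.resize(np.hstack([t[165:200,325:362,::-1],s[int(u[1])-18:int(u[1])+17,int(u[0])-20:int(u[0])+20,::-1]]),None,fx=10,fy=10,interpolation=cv2.INTER_CUBIC))
rows(.597,-.302,.14,30)
```

```text
[274.5708 131.3541]
scene knob 1977 [273.4184 130.6105] [ 0.5998 -0.2972]
[ 0.6002 -0.2981  0.0542] [ 0.5965 -0.2997  0.0541]
scene knob 213 [284.0569 141.1579] [ 0.541  -0.2583]
[ 0.5698 -0.3259 -0.0027] [ 0.6038 -0.3126 -0.0014]
box 8240 [341.0774 180.5267] [ 0.6082 -0.2956] [array([ 0.5542, -0.2486]), array([ 0.6496, -0.2541]), array([ 0.6454, -0.3521]), array([ 0.5501, -0.346 ])]
ptr 175 [344.8436 177.9664] [0.5434 0.8395] 5.656854249492381 [ 0.6102 -0.2984]
ptr 54 [340.2639 186.8889] [0.7706 0.6373] 9.604686356149273 [ 0.5803 -0.2816]
slide [-207.9 -108.1   17.1] ang [  0.04   0.04 -33.61]
```

View pics/last.png

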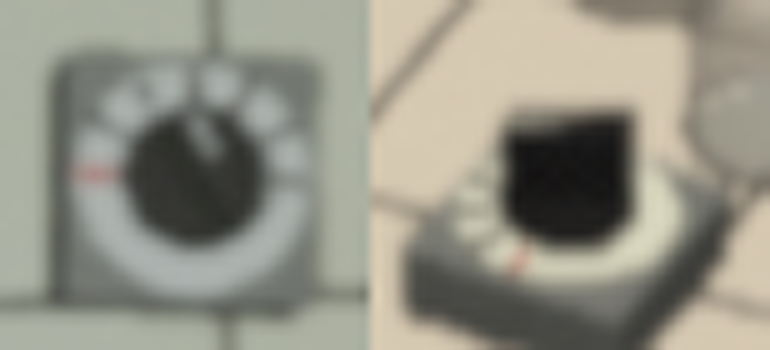

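Request:
play_rows([
  {"slide":[-42,-21.5,0],"angular":[0,0,-6.5],"claw":0},
  {"slide":[0,0,0],"angular":[0,0,-6.5],"claw":0},
  {"slide":[0,0,0],"angular":[0,0,-6.5],"claw":0},
  {"slide":[0,0,0],"angular":[0,0,-6.5],"claw":0},
  {"slide":[0,0,0],"angular":[0,0,-6.5],"claw":0},
  {"slide":[0,0,0],"angular":[0,0,0],"claw":0},
])

```text
time: 40.45
ee_pos: [0.4375, -0.2032, 0.1565]
tcp_rot: [179.9, 0.0, -150.8]
wrist_force: [0.0, 0.5, 0.1]
opening: 0.0429
grasp_force: 0.0
```

Run:
```python
from h import *
o=bot.get_obs();print(o["q"],o["ee_pos"])
rows(.599,-.3015,.15,29)
```

```text
[-24.9443  -5.0754 -10.3422  84.7846   0.0598 -54.1693] [ 0.4375 -0.2032  0.1565]
slide [ -92.9 -164.7    6.3] ang [0.08 0.02 0.23]
```

Request:
play_rows([
  {"slide":[-18.6,-33,0],"angular":[0,0,0],"claw":0},
  {"slide":[-18.6,-33,0],"angular":[0,0,0],"claw":0},
  {"slide":[-18.6,-33,0],"angular":[0,0,0],"claw":0},
  {"slide":[-18.6,-33,0],"angular":[0,0,0],"claw":0},
  {"slide":[-18.6,-33,0],"angular":[0,0,0],"claw":0},
  {"slide":[0,0,0],"angular":[0,0,0],"claw":0},
  {"slide":[0,0,0],"angular":[0,0,0],"claw":0},
])

```text
time: 41.15
ee_pos: [0.5989, -0.3027, 0.1547]
tcp_rot: [179.8, -0.1, -151.1]
wrist_force: [-0.0, 0.6, 0.4]
opening: 0.0425
grasp_force: 0.0
```

Run:
```python
from h import *
o=bot.get_obs();print(o["q"],o["ee_pos"])
rows(.599,-.3015,.068,29)
```

```text
[-26.839   21.276   18.79    87.6912   0.0563 -55.7662] [ 0.5989 -0.3027  0.1547]
slide [-0.8  0.8 86.7] ang [ 0.18 -0.05 -0.07]
```

Request:
play_rows([
  {"slide":[-0.8,0.8,30],"angular":[0,0,0],"claw":0},
  {"slide":[0,0,30],"angular":[0,0,0],"claw":0},
  {"slide":[0,0,16],"angular":[0,0,0],"claw":0},
  {"slide":[0,0,10],"angular":[0,0,0],"claw":0},
  {"slide":[0,0,0],"angular":[0,0,0],"claw":0},
  {"slide":[0,0,0],"angular":[0,0,0],"claw":0},
], squeeze=30)

```text
time: 41.75
ee_pos: [0.599, -0.3024, 0.0714]
tcp_rot: [-180.0, 0.1, -151.0]
wrist_force: [-0.2, 0.1, 0.6]
opening: 0.0429
grasp_force: 0.0
```

Request:
play_rows([
  {"slide":[0,0,0],"angular":[0,0,0],"claw":-1},
  {"slide":[0,0,0],"angular":[0,0,0],"claw":-1},
  {"slide":[0,0,0],"angular":[0,0,0],"claw":-1},
  {"slide":[0,0,0],"angular":[0,0,0],"claw":-1},
  {"slide":[0,0,0],"angular":[0,0,0],"claw":-1},
])

```text
time: 42.25
ee_pos: [0.6003, -0.3045, 0.0717]
tcp_rot: [-179.7, 0.1, -151.0]
wrist_force: [4.8, -9.1, 0.7]
opening: 0.0128
grasp_force: 34.5
```

Request:
play_rows([
  {"slide":[0,-2.3,0],"angular":[0,0,0],"claw":-1},
  {"slide":[0,0,0],"angular":[0,0,0],"claw":-1},
  {"slide":[0,0,0],"angular":[0,0,0],"claw":-1},
])

```text
time: 42.55
ee_pos: [0.6004, -0.3047, 0.0717]
tcp_rot: [-180.0, 0.1, -151.0]
wrist_force: [-0.7, -0.4, 6.4]
opening: 0.0132
grasp_force: 35.3
```

Request:
play_rows([
  {"slide":[0,0,0],"angular":[0,0,5],"claw":-1},
  {"slide":[0,0,0],"angular":[0,0,5],"claw":-1},
  {"slide":[0,0,0],"angular":[0,0,5],"claw":-1},
  {"slide":[0,0,0],"angular":[0,0,5],"claw":-1},
  {"slide":[0,0,0],"angular":[0,0,5],"claw":-1},
  {"slide":[0,0,0],"angular":[0,0,5],"claw":-1},
  {"slide":[0,0,0],"angular":[0,0,0],"claw":-1},
])

```text
time: 43.25
ee_pos: [0.6004, -0.3042, 0.0717]
tcp_rot: [179.9, 0.1, 178.9]
wrist_force: [-1.5, 2.6, 6.9]
opening: 0.0135
grasp_force: 35.4
```

Request:
play_rows([
  {"slide":[0,0,0],"angular":[0,0,5],"claw":-1},
  {"slide":[0,0,0],"angular":[0,0,5],"claw":-1},
  {"slide":[0,0,0],"angular":[0,0,5],"claw":-1},
  {"slide":[0,0,0],"angular":[0,0,5],"claw":-1},
  {"slide":[0,0,0],"angular":[0,0,5],"claw":-1},
  {"slide":[0,0,0],"angular":[0,0,5],"claw":-1},
  {"slide":[0,0,0],"angular":[0,0,0],"claw":-1},
  {"slide":[0,0,0],"angular":[0,0,0],"claw":-1},
])

```text
time: 44.05
ee_pos: [0.6006, -0.3038, 0.0717]
tcp_rot: [179.9, 0.0, 149.0]
wrist_force: [0.7, 4.1, 7.4]
opening: 0.0133
grasp_force: 35.4
```

Run:
```python
from h import *
o=bot.get_obs();print(o["time"],o["ee_pos"],o["tcp_rot"],o["opening"],o["wrist_force"],o["torque"],o["q"])
```

```text
44.05 [ 0.6006 -0.3038  0.0717] [179.854    0.0457 149.0436] 0.01325869178561828 [0.7029 4.0699 7.3725] [ 1.0121 -0.0905 -0.0308] [-26.8862  21.9436  10.487   78.4874   0.1424   4.0701]
```

Release slowly, lift straight, move clear and check the pointer numerically.

Request:
play_rows([
  {"slide":[0,0,0],"angular":[0,0,0],"claw":0},
  {"slide":[0,0,0],"angular":[0,0,0],"claw":0},
  {"slide":[0,0,0],"angular":[0,0,0],"claw":0},
  {"slide":[0,0,-15],"angular":[0,0,0],"claw":0},
  {"slide":[0,0,-35],"angular":[0,0,0],"claw":0},
  {"slide":[0,0,-40],"angular":[0,0,0],"claw":0},
])

```text
time: 44.65
ee_pos: [0.5991, -0.3041, 0.1606]
tcp_rot: [180.0, -0.2, 149.0]
wrist_force: [0.9, -0.8, 0.2]
opening: 0.0426
grasp_force: 0.0
```

Request:
play_rows([
  {"slide":[45,0,0],"angular":[0,0,0],"claw":0},
  {"slide":[45,0,0],"angular":[0,0,0],"claw":0},
  {"slide":[45,0,0],"angular":[0,0,0],"claw":0},
  {"slide":[45,0,0],"angular":[0,0,0],"claw":0},
  {"slide":[45,0,0],"angular":[0,0,0],"claw":0},
  {"slide":[0,0,0],"angular":[0,0,0],"claw":0},
])

```text
time: 45.25
ee_pos: [0.4032, -0.1866, 0.1616]
tcp_rot: [180.0, -0.0, 149.0]
wrist_force: [1.1, -1.3, 0.5]
opening: 0.0428
grasp_force: 0.0
```

Run:
```python
from h import *
o=bot.get_obs();print(o["time"],o["ee_pos"],o["wrist_force"])
t=bot.camera("top"); gt=cv2.cvtColor(up(t),cv2.COLOR_RGB2GRAY)
c=proj("top",[.6005,-.304,.076]);print("axis at z76",c)
for k in range(3,6):
    a=np.radians(90-30*k-3); print(k,"ptr pred 15mm",proj("top",[.6005+.015*np.cos(a),-.304+.015*np.sin(a),.076]))
r=np.hypot(*(np.indices(gt.shape).transpose(1,2,0)-np.array([182.85,344.2])*S).transpose(2,0,1))/S
m=((r<6.5)&(gt>80)).astype(np.uint8)
for a,cc,b,q in blobs(m,8):
    print("ptr",a,cc,np.linalg.svd(q-q.mean(0))[2][0])
ribs(t)
h=cv2.cvtColor(up(t),cv2.COLOR_RGB2HSV)
m=((h[...,0]>20)&(h[...,0]<32)&(h[...,1]>130)).astype(np.uint8); m[:190*S]=0;m[225*S:]=0;m[:,:240*S]=0;m[:,290*S:]=0
for a,cc,b,q in blobs(m,20): print("handle",a,cc,onz("top",cc,.04)[:2])
```

```text
45.25 [ 0.4032 -0.1866  0.1616] [ 1.1167 -1.311   0.549 ]
axis at z76 [346.6318 180.7547]
3 ptr pred 15mm [346.6455 176.3591]
4 ptr pred 15mm [348.8683 176.9979]
5 ptr pred 15mm [350.4936 178.6434]
ptr 89 [347.6756 178.7065] [0.1489 0.9889]
ptr 80 [340.7969 186.8406] [0.8602 0.5099]
a ? 1
b ? 1
c ? 1
d ? 1
handle 285 [262.6189 202.8794] [ 0.5365 -0.0181]
```

Run:
```python
from h import *
t=bot.camera("top"); o=np.load("t4.npy")
for k in HUE:
    for im in (o,t):
        m=cmask(im,k); m[:148*S]=0; m[262*S:]=0; m[:,:130*S]=0; m[:,390*S:]=0
        a,c,b,q=blobs(m)[0]; print(k,a,c,onz("top",c,.08)[:2],end=" | ")
    print()
d=up(t).astype(int).sum(2)-up(o).astype(int).sum(2)
w=d[170*S:195*S,332*S:358*S]
for n,s in(("new",1),("old",-1)):
    ys,xs=np.nonzero(s*w>60); p=topx(np.c_[xs+332*S,ys+170*S]).mean(0); e=p-[346.6,180.75]; print(n,len(xs),p,"deg from +x, cw",np.degrees(np.arctan2(e[0],-e[1])))
print(bot.get_obs()["time"])
```

```text
a 543 [273.8709 176.456 ] [ 0.6218 -0.0587] | a 546 [273.8645 176.4876] [ 0.6216 -0.0587] | 
b 852 [232.1969 174.355 ] [0.6331 0.082 ] | b 851 [232.2014 174.3565] [0.6331 0.0819] | 
c 375 [294.9077 177.0877] [ 0.6175 -0.1296] | c 374 [294.9004 177.24  ] [ 0.617  -0.1296] | 
d 751 [252.872  175.5524] [0.6269 0.0121] | d 749 [252.8803 175.5309] [0.627  0.0121] | 
new 102 [347.9975 178.4902] deg from +x, cw 31.734228908156965
old 374 [346.8008 177.1297] deg from +x, cw 3.1746740598573924
45.35
```

Cassettes and blade are unchanged, and the pointer now sits at +30° past the middle mark (click 4). Handing in.

```bash
python3 -c "
from workcell import bot
print(bot.job_done())"
```

```text
the job is handed in; nothing more can be done
None
```

All four cassettes are seated in the nests, the filter blade is home against the reader's front and the dial is on click 4; the job was handed in at about 45 s with no verdict returned. The dial reading comes from pointer pixel positions in the top view, and I did not re-check the glassware positions at the end.

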